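Stand award columns on the marking plate and aim the camera

ROBOT

A 7-joint arm with a two-finger parallel gripper is mounted at the origin on the work surface. World frame = base frame: x ahead of the robot, y to its left, z up, the work surface at z = 0. Lengths are in m, angles in rad, forces in N, time in s.
With the tool pointing down it reaches from about 0.425 to 0.925 m from the base axis. Payload 6.8 kg.
Tool frame: the origin (TCP) lies between the finger pads; the fingertips stand 17 mm ahead of it and the grasp point (between the pads) lies 2 mm behind it; z points along the fingers, y is the line along which they close (so a half turn about z gives the same grasp; the last joint's range is limited). The gripper opens to 85 mm and grips with 20 to 120 N. Pads are 22 mm wide; open, the fingers measure 114 mm over their backs; the gripper's body (76 mm by 85 mm) begins 54 mm behind the grasp point. The pads swing forward as they close: fully open they stand 13 mm farther back than shut.
Start: joints at [1.113, 0.477, 0.022, 1.555, -0.011, 1.109, -0.083], TCP at [0.231, -0.634, 0.248] pointing down, gripper open.
Joint ranges: [-2.96, 2.96], [-0.34, 2.1], [-1.41, 1.46], [0.24, 2.44], [-1.37, 4.51], [0.17, 1.92], [-2.96, 2.96]. Speed limits (rad/s): [2.39, 2.39, 3.14, 3.14, 3.14, 3.14, 3.14].

INTERFACE

Orientations are given as a unit quaternion [w, x, y, z].
In Python, from station import arm gives the robot as it stands.
- The arm moves only by the tool step_arm, never from a script. Its arguments are lists of equal length, an entry for each row: "travel": the shift along the tool's x, y, z in mm, a list of three; "spin": the turn about the tool's z in rad. A call has 1 to 5 rows; each row shifts and turns the commanded pose from where the row before left it, along the tool's axes as they then stand; what a row does not reach is not made up. A row lasts 1/10 s, in which the tool goes at most 50 mm and 8.59 degrees, less where a joint would pass 70% of its speed; a pose out of reach is approached as far as the arm can. A call with a gripper value outside its range is refused whole. "claw" is the finger opening in mm, from 0 to 85.4, set as the call begins (left out, the last holds). The fingers move at their own pace and stop on an object; "squeeze" is the grip in N (left out, the last holds). Time passes only in rows, so rows that do not move let the fingers close. It gives the time, the measured TCP pose, the force, the opening and the grip force at its end, in the units of the state.
- arm.observe(): the state, without advancing time (a new reading comes with each control period).
- arm.capture(name): name is "scene" or "top" or "wrist"; returns the picture (384x512x3 uint8, red, green, blue); there is no depth.
- arm.camera_info(name): a dict with "fovy" (degrees; the focal length in pixels is half the picture's height over the tangent of half this angle, whatever the lens; pixels are square), "cx", "cy" (the principal point, pixels), "k1" (the pictures are not rectified: a ray, as slopes to the right and down, at radius r is drawn at 1 + k1 r^2 times it, then the intrinsics apply), "camera_from_world" (4x4, takes a point from world to camera coordinates); the wrist camera has in their place "tool_from_camera" (4x4, takes a point from camera to tool coordinates, whose origin is the TCP and whose axes are the flange's). Camera axes: x right, y down, z forward; pixel columns grow to the right and rows downward; lengths in m; the calibration is good to about 2 mm. A picture is of the moment at which its call begins: read the wrist's pose just before it. camera_info takes no time and is no camera call.
- arm.sign_off(): hands the job in; it is judged then, once.
The state is a dict: "t": time; "qpos": joint angles; "joint_velocities": joint speeds; "joint_efforts": joint torques, N m; "position": TCP position; "ee_rot": TCP orientation; "contact_force": force on the tool from outside, world axes, zero at the start; "torque": the same for the moment, N m; "opening": opening from 0.0 (shut) to 1.0 (fully open); "finger_force": force on a finger pad.
Only numpy, scipy, OpenCV 4.12 (cv2) and the standard library are available. Lean on these libraries where they do the work, as an engineer would, in place of code of your own. Each camera call takes 0.05 s, during which the arm holds its last target. There are 200 camera calls.

TASK

Stand every award column that is lying on the bench upright on its foot on the perforated marking plate, clear of the plate's edges and standing steady without a wobble. Once they all stand, aim the inspection camera behind the plate: swivel it to look straight across the plate, square to its long edge, and tip its lens down 30 degrees below level. Stand up again any column that falls, and leave the mug, the bottle and the tag bin where they are.

Things in the scene. Friction and masses are not known exactly. Their poses are not given: they have to be found in the camera images.
- column0: brass-finished hollow award column, 130 mm long: square foot 30x30x14 mm, plain square shaft 20x20 mm from 14 to 112 mm, square head 28x28 mm from 112 to 130 mm; 0.17 to 0.34 kg, balanced about 65 mm from the sole. Lies on its side at the start. Origin: centre of the foot's sole; +x runs along the column from foot to head (points straight up when it stands); y and z square to the faces. None if absent.
- column1: brass-finished hollow award column, 130 mm long: square foot 30x30x14 mm, plain square shaft 20x20 mm from 14 to 112 mm, square head 28x28 mm from 112 to 130 mm; 0.17 to 0.34 kg, balanced about 65 mm from the sole. Lies on its side at the start. Origin: centre of the foot's sole; +x runs along the column from foot to head (points straight up when it stands); y and z square to the faces. None if absent.
- column2: brass-finished hollow award column, 130 mm long: square foot 30x30x14 mm, plain square shaft 20x20 mm from 14 to 112 mm, square head 28x28 mm from 112 to 130 mm; 0.17 to 0.34 kg, balanced about 65 mm from the sole. Lies on its side at the start. Origin: centre of the foot's sole; +x runs along the column from foot to head (points straight up when it stands); y and z square to the faces. None if absent.
- column3: brass-finished hollow award column, 130 mm long: square foot 30x30x14 mm, plain square shaft 20x20 mm from 14 to 112 mm, square head 28x28 mm from 112 to 130 mm; 0.17 to 0.34 kg, balanced about 65 mm from the sole. Lies on its side at the start. Origin: centre of the foot's sole; +x runs along the column from foot to head (points straight up when it stands); y and z square to the faces. None if absent.
- station: fixed marking station; origin on the bench under the middle of the perforated steel plate (160 mm along x, 300 mm along y, top 10 mm above the bench). +x runs from the plate's middle to the camera, whose swivel axis is at x = 140 mm, y = 0, on a 90x100x20 mm grey foot. Its yaw varies.
- plate_top (a point): centre of the plate's top face, axes as the station's
- swivel (a joint): camera swivel (rad) about a vertical axis, range -1.2 to 1.2; 0 = lens looks straight along the station's -x, square across the plate; positive turns counter-clockwise seen from above; stiff (0.12 N m), stays where left
- head (a joint): camera tilt (rad), range -0.3 to 0.9; 0 = lens level, positive = lens down (the top of the head then leans towards the lens side); the tilt axis is level, square to the lens axis, crosses the swivel axis 128 mm above the bench; stiff (0.18 N m), stays where left
- head_tab (a point): grip point on the flat aluminium tab that stands on top of the camera's grey head (tab 30 mm along x, 12 mm thick in y, rising from 20 to 60 mm above the tilt axis); the point lies in the tab, 12 mm behind and 52 mm above the tilt axis, 8 mm under the tab's top. Axes: x to the back of the camera, y across, z up the tab. To be gripped across its thickness from above
- lens (a point): centre of the camera's lens face, 55 mm ahead of the tilt axis (barrel 38 mm diameter, head 66x60x40 mm); the lens looks along this point's -x
- mug: bystander, leave alone: white mug, 76 mm wide, 90 mm high; origin under its centre
- cleaner: bystander, leave alone: brown glass bottle, 56 mm wide, 150 mm high; origin under its centre
- tag_bin: bystander, leave alone: grey open bin, 100x130x45 mm; origin under its centre
There are look-alikes about, which are no part of the job. What is shaped like the column1 but blue or purple is not meant.

How it is judged:
By the outcome, as a careful person would: the job done as asked, in the order asked, and still so for the second after the job is handed in, with the robot touching nothing.
Of column0, column1, column2, column3 only 3 to 4 are there at a start; the rules pass over those that are not, and their reading is None.
At some moment in a run one of column0, column1, column2, column3 may be knocked a few centimetres aside while the robot is not near it.
Once in a run the grip may slacken for a moment while it holds something.
It also fails if it takes over 210 s, if anything falls off the work surface, if the arm or the gripper's body presses on something with over 40 N, if the wrist force passes 120 N, or if a joint passes its speed limit or range.

## Working session

There is one attempt and no reset: what is moved stays moved. The work goes in short steps, Python scripts to look and compute and a tool call to move; the robot and the scene stay as the last step left them, time stands still between calls to the robot, and variables do not carry over. Pictures are saved under pics/ and viewed, at most 14 in all, crops included, and the job is handed in when it is done.

Besides the shell and the picture viewer there is one more tool, called after ">>>" by a JSON object that holds its "name" and its "arguments". step_arm: Moves the arm, as the interface text tells. Its arguments: {"type":"object","properties":{"travel":{"type":"array","items":{"type":"array","items":{"type":"number"}}},"spin":{"type":"array","items":{"type":"number"}},"claw":{"type":"number"},"squeeze":{"type":"number"}},"required":["travel","spin"]}

```bash
ls; mkdir -p pics
python3 - <<'E'
from station import arm
import cv2,numpy as np
for n in("scene","top"):
    cv2.imwrite(f"pics/{n}0.png",cv2.resize(arm.capture(n)[:,:,::-1],(800,600),interpolation=cv2.INTER_CUBIC))
    c=arm.camera_info(n);print(n,{k:(np.round(v,3).tolist() if k!='x' else 0) for k,v in c.items()})
print(arm.camera_info("wrist"));s=arm.observe();print(s)
E
```

```text
pics
scene {'fovy': 48.691, 'cx': 265.426, 'cy': 193.986, 'k1': -0.134, 'camera_from_world': [[0.573, 0.82, -0.003, -0.306], [0.508, -0.358, -0.783, -0.152], [-0.643, 0.447, -0.622, 1.645], [0.0, 0.0, 0.0, 1.0]]}
top {'fovy': 45.509, 'cx': 250.764, 'cy': 191.3, 'k1': -0.107, 'camera_from_world': [[0.018, -1.0, 0.01, 0.018], [-0.986, -0.019, -0.165, 0.522], [0.165, -0.007, -0.986, 1.372], [0.0, 0.0, 0.0, 1.0]]}
{'fovy': 59.79071052592102, 'cx': 253.49445620920932, 'cy': 190.35497572609958, 'k1': -0.05586322468772881, 'tool_from_camera': array([[ 4.97968385e-04, -9.54534358e-01, -2.98100504e-01,
         7.53953348e-02],
       [ 9.99999875e-01,  4.59205531e-04,  2.00069655e-04,
         7.04180581e-05],
       [-5.40839596e-05, -2.98100566e-01,  9.54534467e-01,
        -1.25882392e-01],
       [ 0.00000000e+00,  0.00000000e+00,  0.00000000e+00,
         1.00000000e+00]])}
{'t': 0.1, 'qpos': array([ 1.11287244,  0.47773296,  0.02234998,  1.55633109, -0.01148749,
        1.10927868, -0.08311118]), 'joint_velocities': array([-0.0004885 , -0.00235703, -0.00058898, -0.00235937,  0.00141565,
       -0.00035581, -0.00100425]), 'joint_efforts': array([ 3.84366052e-03, -5.97766614e+01,  1.61354173e+00, -2.81957370e+01,
        1.28266308e-02,  5.05397198e-03, -7.94454593e-06]), 'position': array([ 0.2311619 , -0.63366268,  0.24742172]), 'ee_rot': array([-7.84303510e-04,  9.84740836e-01,  1.74025370e-01, -2.05862014e-04]), 'contact_force': array([-0.01301273,  0.67645125, -1.6631833 ]), 'torque': array([ 0.05177026, -0.00615406, -0.07382443]), 'finger_force': 0.0, 'opening': 1.0012397077522577}
```

View pics/scene0.png

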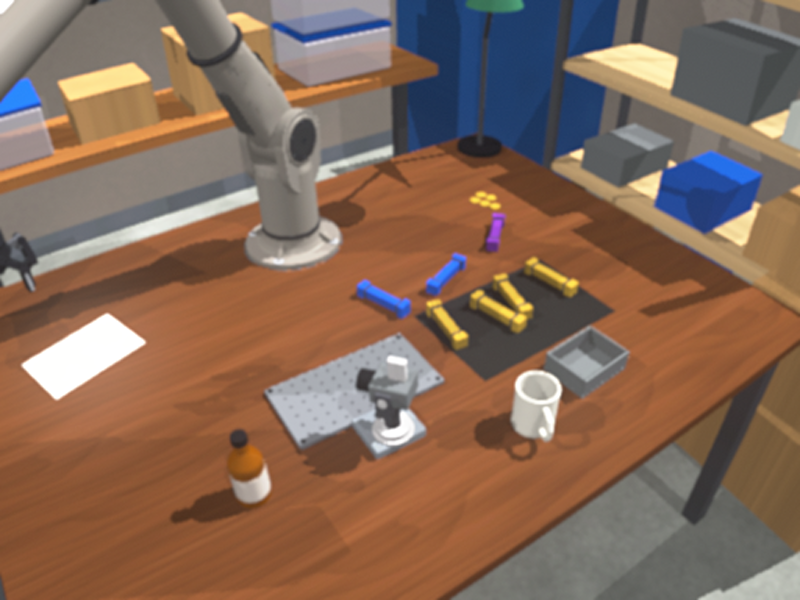

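View pics/top0.png

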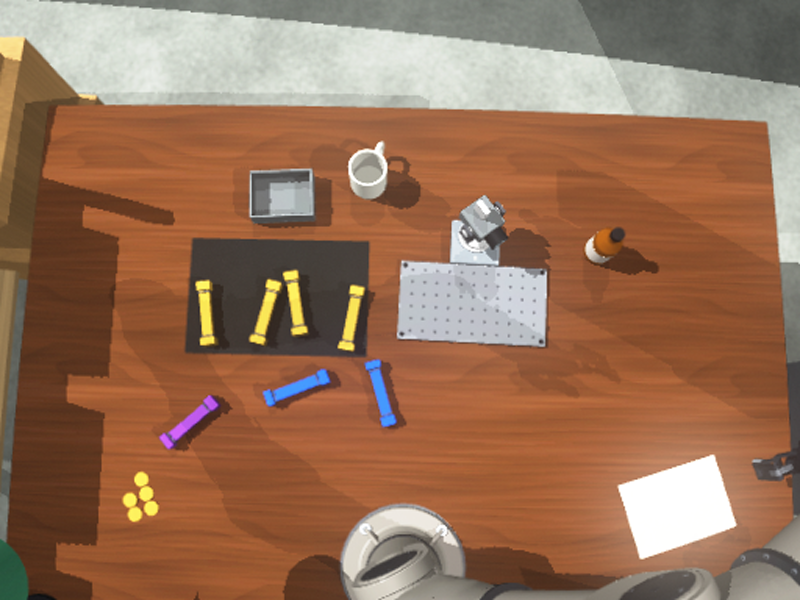

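The scene has four brass columns on the dark mat, at top-view pixels (205,312), (265,312), (295,303) and (351,318). The look-alikes are blue at (297,388) and (380,393), purple at (190,422), and some yellow discs at (140,497). The plate is centred at about (473,304), with the camera at (482,225).

```bash
cat > h.py <<'E'
from station import arm
import cv2,numpy as np
from scipy.spatial.transform import Rotation as R
def intr(n):
    c=arm.camera_info(n);f=192/np.tan(np.radians(c["fovy"])/2)
    return c,np.array([[f,0,c["cx"]],[0,f,c["cy"]],[0,0,1]]),np.array([c["k1"],0,0,0,0.])
def tool():
    s=arm.observe();q=s["ee_rot"];T=np.eye(4);T[:3,:3]=R.from_quat(np.r_[q[1:],q[0]]).as_matrix();T[:3,3]=s["position"];return T
def wfc(n,T=None):
    c=arm.camera_info(n)
    return (tool() if T is None else T)@c["tool_from_camera"] if n=="wrist" else np.linalg.inv(c["camera_from_world"])
def w2p(n,P,T=None):
    c,K,d=intr(n);M=np.linalg.inv(wfc(n,T))
    return cv2.projectPoints(np.atleast_2d(P).astype(float),cv2.Rodrigues(M[:3,:3])[0],M[:3,3],K,d)[0][:,0]
def p2w(n,px,z,T=None):
    c,K,d=intr(n);M=wfc(n,T)
    u=cv2.undistortPoints(np.array(px,float).reshape(-1,1,2),K,d)[:,0]
    D=np.c_[u,np.ones(len(u))]@M[:3,:3].T
    return M[:3,3]+D*((z-M[2,3])/D[:,2])[:,None]
def yellow(im):
    h=cv2.cvtColor(im,cv2.COLOR_RGB2HSV);return cv2.inRange(h,(18,110,70),(35,255,255))
def blobs(n,im,z,amin,T=None):
    m=yellow(im);k,l,st,ce=cv2.connectedComponentsWithStats(m);out=[]
    for i in range(1,k):
        if st[i,4]<amin: continue
        c=max(cv2.findContours((l==i).astype(np.uint8),0,1)[0],key=len)[:,0]
        W=p2w(n,c,z,T)[:,:2]; r=cv2.minAreaRect((W*1000).astype(np.float32))
        b=cv2.boxPoints(r); e=[b[1]-b[0],b[2]-b[1]];a=max(e,key=np.linalg.norm)
        out.append((np.round(np.array(r[0])),np.round(sorted(r[1])),round(np.degrees(np.arctan2(a[1],a[0]))%180,1),ce[i].round()))
    return out
def go(x,y,z=None,yaw=None):
    """remaining shift in tool axes mm (from measured), and spin; yaw = world angle of tool x"""
    T=tool();d=np.array([x,y,T[2,3] if z is None else z])-T[:3,3]
    cur=np.arctan2(T[1,0],T[0,0]);sp=0 if yaw is None else -((yaw-cur+np.pi/2)%np.pi-np.pi/2)
    print("t",round(arm.observe()["t"],2),"travel",(T[:3,:3].T@d*1000).round(1),"spin",round(sp,3),"yaw",round(np.degrees(cur),1))
E
python3 - <<'E'
from h import *
im=arm.capture("top")
for b in blobs("top",im,.022,80):print(b)
P=p2w("top",np.array([(402,262),(547,269),(545,347),(398,338)])/1.5625,.01);print(P.round(3),P.mean(0))
for n,p in(("mug",(368,170)),("bottle",(605,245)),("bin",(282,195))):print(n,p2w("top",np.array([p])/1.5625,.05).round(3))
go(.64,.15,.25,np.pi/2*0)
E
```

```text
(array([1076.,  891.]), array([53., 54.]), np.float32(177.7), array([ 7., 32.]))
(array([420., 813.]), array([ 35., 304.]), np.float32(5.9), array([  3., 209.]))
(array([514., 224.]), array([ 33., 136.]), np.float32(10.4), array([189., 193.]))
(array([491., 402.]), array([ 38., 136.]), np.float32(7.1), array([132., 200.]))
(array([495., 282.]), array([ 38., 134.]), np.float32(167.0), array([170., 199.]))
(array([487., 109.]), array([ 33., 133.]), np.float32(171.1), array([225., 203.]))
(array([131., 503.]), array([29., 88.]), np.float32(22.8), array([ 93., 315.]))
(array([103., 528.]), array([29., 58.]), np.float32(22.2), array([ 84., 324.]))
[[ 0.604  0.009  0.01 ]
 [ 0.595 -0.29   0.01 ]
 [ 0.434 -0.283  0.01 ]
 [ 0.447  0.014  0.01 ]] [ 0.52018316 -0.13755409  0.01      ]
mug [[0.785 0.082 0.05 ]]
bottle [[ 0.639 -0.401  0.05 ]]
bin [[0.729 0.255 0.05 ]]
t 0.15 travel [ 652.7 -596.1   -1.7] spin 0.35 yaw 20.0
```

>>> {"name": "step_arm", "arguments": {"travel": [[0,0,-20],[0,0,-20],[0,0,-20],[38,-30,-20],[38,-30,0]], "spin": [0.117,0.117,0.117,0,0]}}

```text
t: 0.65
position: [0.3052, -0.5771, 0.3303]
ee_rot: [0.002, 1.0, -0.003, 0.001]
contact_force: [1.5, -1.3, -0.3]
opening: 1.001
finger_force: 0.0
```

>>> {"name": "step_arm", "arguments": {"travel": [[38,-30,0],[38,-30,0],[38,-30,0],[38,-30,0],[38,-30,0]], "spin": [0,0,0,0,0]}}

```text
t: 1.15
position: [0.497, -0.4243, 0.3272]
ee_rot: [-0.0, 1.0, -0.001, -0.0]
contact_force: [0.4, -0.3, 0.7]
opening: 0.999
finger_force: 0.0
```

>>> {"name": "step_arm", "arguments": {"travel": [[0,-49,0],[0,-49,0],[0,-49,0],[0,-49,0],[0,-49,0]], "spin": [0,0,0,0,0]}}

```text
t: 1.65
position: [0.4957, -0.1788, 0.3272]
ee_rot: [0.0, 1.0, -0.001, -0.0]
contact_force: [0.7, 0.3, -0.0]
opening: 1.001
finger_force: 0.0
```

>>> {"name": "step_arm", "arguments": {"travel": [[0,-49,0],[0,-49,0],[0,-49,0],[0,-49,0],[0,-49,0]], "spin": [0,0,0,0,0]}}

```text
t: 2.15
position: [0.4959, 0.066, 0.3274]
ee_rot: [0.0, 1.0, -0.001, 0.0]
contact_force: [1.3, 0.5, -0.3]
opening: 1.0
finger_force: 0.0
```

>>> {"name": "step_arm", "arguments": {"travel": [[0,-49,0],[0,-49,0],[0,-49,0],[0,-27,0],[0,0,0]], "spin": [0,0,0,0,0]}}

```text
t: 2.65
position: [0.4951, 0.2433, 0.3271]
ee_rot: [-0.001, 1.0, 0.003, -0.001]
contact_force: [-0.1, -0.2, 0.5]
opening: 1.003
finger_force: 0.0
```

Run:
```python
from h import *
T=tool();im=arm.capture("wrist");cv2.imwrite("pics/w1.png",cv2.resize(im[:,:,::-1],(800,600),interpolation=cv2.INTER_CUBIC))
for b in blobs("wrist",im,.028,300,T):print(b)
print(T.round(3))
```

```text
(array([513., 224.]), array([23., 84.]), np.float32(11.5), array([268., 129.]))
(array([490., 391.]), array([11., 84.]), np.float32(8.4), array([140., 149.]))
(array([486., 123.]), array([11., 84.]), np.float32(169.5), array([346., 154.]))
[[ 1.     0.006 -0.001  0.495]
 [ 0.006 -1.     0.002  0.243]
 [-0.001 -0.002 -1.     0.327]
 [ 0.     0.     0.     1.   ]]
```

View pics/w1.png

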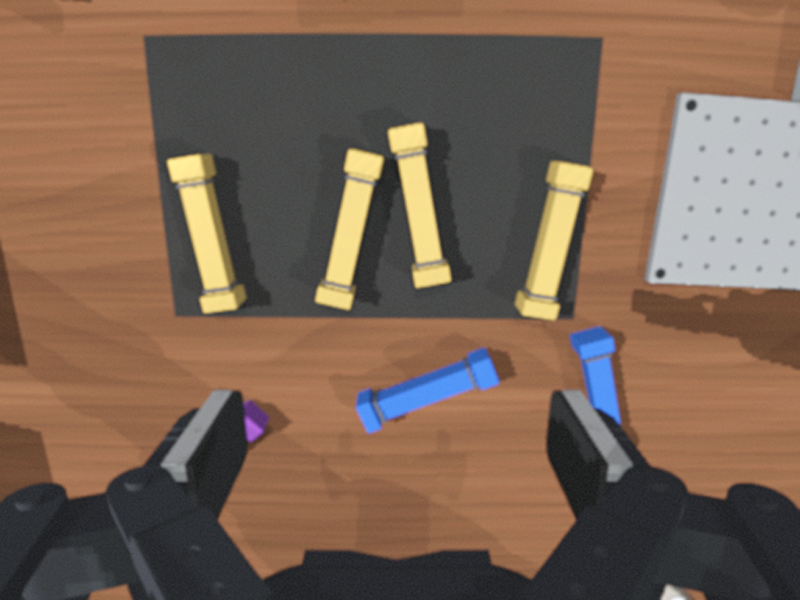

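The wrist view shows four brass columns on the mat, with centres at (205,232), (350,230), (420,205) and (553,240). Blue look-alikes are at (428,390) and (597,375), and a purple one at (255,420). The upper ends look longer, which would make them heads, so I'll check in one rectified close crop.

Run:
```python
from h import *
T=tool();im=arm.capture("wrist")
def warp(z):
    xs=.575-np.arange(520)*.00033;ys=.44-np.arange(800)*.00048 
    g=np.stack(np.meshgrid(ys,xs),-1).reshape(-1,2)
    P=np.c_[g[:,1],g[:,0],np.full(len(g),z)]
    m=w2p("wrist",P,T).reshape(520,800,2).astype(np.float32)
    return cv2.remap(im,m[...,0],m[...,1],cv2.INTER_CUBIC)
cv2.imwrite("pics/w1r.png",warp(.029)[:,:,::-1])
```

```text
(no output)
```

View pics/w1r.png

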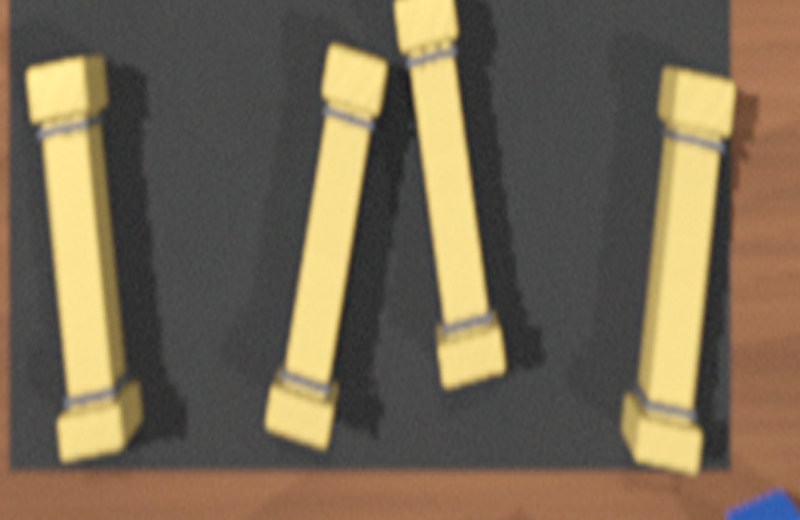

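All four heads are at the upper (+x) ends: those blocks measure about 18 mm, against about 14 mm at the lower ends. I'll start with D, the rightmost column, with its head at about (0.541, 0.105).

>>> {"name": "step_arm", "arguments": {"travel": [[15,46,0],[15,46,0],[15,46,0],[0,0,49],[0,0,49]], "spin": [0,0,0,0.072,0.072], "claw": 60}}

```text
t: 3.25
position: [0.5431, 0.0956, 0.2296]
ee_rot: [0.0, 0.997, -0.078, 0.002]
contact_force: [0.9, 0.5, -0.7]
opening: 0.705
finger_force: 0.0
```

>>> {"name": "step_arm", "arguments": {"travel": [[0,0,49],[0,0,49],[0,0,0],[0,0,0]], "spin": [0,0,0,0], "squeeze": 20}}

```text
t: 3.65
position: [0.5415, 0.0988, 0.1319]
ee_rot: [0.0, 0.997, -0.073, -0.001]
contact_force: [-0.6, -0.4, 0.8]
opening: 0.705
finger_force: 0.0
```

Run:
```python
from h import *
T=tool();im=arm.capture("wrist");cv2.imwrite("pics/w2.png",im[:,:,::-1])
go(.541,.105,.020,np.radians(-7.9))
```

```text
t 3.7 travel [ -3.   -5.1 113.5] spin -0.009 yaw -8.4
```

View pics/w2.png

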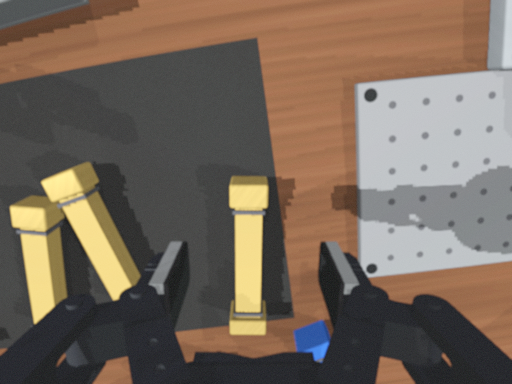

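The close view shows D vertical between the fingers, with its head at (248,192) and foot at (247,320).

Run:
```python
from h import *
print(p2w("wrist",[(248,192),(248,325)],.029).round(4))
go(.541,.105,.020,np.radians(-7.9))
```

```text
[[0.546  0.1027 0.029 ]
 [0.4309 0.1202 0.029 ]]
t 3.7 travel [ -3.   -5.1 113.5] spin -0.009 yaw -8.4
```

>>> {"name": "step_arm", "arguments": {"travel": [[0,-4,40],[0,0,40],[0,0,25],[0,0,8],[0,0,0]], "spin": [0,0,0,0,0]}}

```text
t: 4.2
position: [0.5435, 0.1042, 0.0199]
ee_rot: [-0.0, 0.997, -0.073, 0.001]
contact_force: [0.5, -0.4, -0.3]
opening: 0.709
finger_force: 0.0
```

>>> {"name": "step_arm", "arguments": {"travel": [[0,0,0],[0,0,0],[0,0,0],[0,0,0],[0,0,0]], "spin": [0,0,0,0,0], "claw": 15}}

```text
t: 4.7
position: [0.5437, 0.1042, 0.0205]
ee_rot: [-0.0, 0.997, -0.073, 0.002]
contact_force: [-1.3, -2.0, 8.6]
opening: 0.322
finger_force: 23.0
```

>>> {"name": "step_arm", "arguments": {"travel": [[0,0,-30],[0,0,-40],[0,0,-40],[0,0,-40],[0,0,0]], "spin": [0,0,0,0,0]}}

```text
t: 5.2
position: [0.5456, 0.1052, 0.1747]
ee_rot: [-0.002, 0.997, -0.073, 0.005]
contact_force: [1.4, -0.0, -2.3]
opening: 0.32
finger_force: 21.3
```

Run:
```python
from h import *
a=arm.capture("wrist");b=arm.capture("scene")
T=tool();u,v=w2p("scene",T[:3,3])[0].astype(int);print(u,v)
b=cv2.resize(b[v-80:v+80,u-60:u+100],(384,384))
cv2.imwrite("pics/w3.png",np.hstack([a,b])[:,:,::-1][:,100:]) ;print(T.round(3))
```

```text
296 178
[[ 0.989 -0.145  0.003  0.542]
 [-0.145 -0.989  0.     0.104]
 [ 0.002 -0.001 -1.     0.17 ]
 [ 0.     0.     0.     1.   ]]
```

View pics/w3.png

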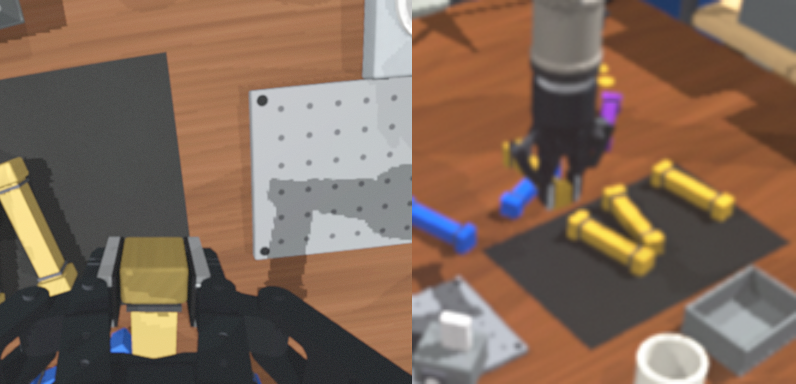

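D is held by the head but still lies level in the pads, foot towards the robot, so friction is stopping the swing. I'll lower it near the bench and ease the grip so it can pivot.

>>> {"name": "step_arm", "arguments": {"travel": [[0,0,30],[0,0,0]], "spin": [0,0], "claw": 26}}

```text
t: 5.5
position: [0.5384, 0.1028, 0.134]
ee_rot: [0.001, 0.997, -0.072, -0.004]
contact_force: [-1.1, 0.4, -3.1]
opening: 0.323
finger_force: 21.0
```

>>> {"name": "step_arm", "arguments": {"travel": [[0,0,0],[0,0,0]], "spin": [0,0], "claw": 27}}

```text
t: 5.7
position: [0.5421, 0.1042, 0.1384]
ee_rot: [0.0, 0.997, -0.072, -0.0]
contact_force: [-0.1, -0.2, -1.9]
opening: 0.325
finger_force: 21.0
```

Run:
```python
from h import *
a=arm.capture("wrist");cv2.imwrite("pics/w4.png",a[200:,:,::-1]);m=yellow(a)[:,200:330];print([int(v) for v in (m>0).sum(1)[230::8]])
```

```text
[0, 58, 62, 64, 66, 69, 68, 67, 66, 0, 10, 5, 19, 29, 23, 16, 7, 0, 0, 0]
```

>>> {"name": "step_arm", "arguments": {"travel": [[0,0,0],[0,0,0]], "spin": [0,0], "claw": 27.6}}

```text
t: 5.95
position: [0.5424, 0.1042, 0.1389]
ee_rot: [-0.0, 0.997, -0.073, 0.0]
contact_force: [-0.1, 0.8, -2.8]
opening: 0.327
finger_force: 17.0
```

>>> {"name": "step_arm", "arguments": {"travel": [[0,0,0],[0,0,0]], "spin": [0,0], "claw": 27.9}}

```text
t: 6.15
position: [0.5417, 0.1041, 0.1385]
ee_rot: [0.0, 0.997, -0.073, -0.0]
contact_force: [-0.7, -0.5, -4.1]
opening: 0.328
finger_force: 2.6
```

Run:
```python
from h import *
a=arm.capture("wrist");cv2.imwrite("pics/w4.png",a[200:,:,::-1]);m=yellow(a)[:,200:330];print([int(v) for v in (m>0).sum(1)[230::8]])
```

```text
[60, 10, 64, 63, 63, 63, 63, 63, 0, 0, 0, 0, 0, 0, 0, 0, 0, 0, 0, 0]
```

Force can be graded this way: it dropped to 2.6 N and the shaft vanished from view, so it probably swung down. I'll tighten and look.

>>> {"name": "step_arm", "arguments": {"travel": [[0,0,0],[0,0,-10],[0,0,-10]], "spin": [0,0,0], "claw": 20, "squeeze": 30}}

```text
t: 6.5
position: [0.5419, 0.104, 0.1589]
ee_rot: [0.0, 0.997, -0.072, -0.0]
contact_force: [0.3, 0.6, -2.9]
opening: 0.319
finger_force: 31.2
```

Run:
```python
from h import *
a=arm.capture("wrist");b=arm.capture("scene");c=arm.capture("top")
T=tool();u,v=w2p("scene",T[:3,3])[0].astype(int)
b=cv2.resize(b[v-60:v+80,u-70:u+70],(384,384))
cv2.imwrite("pics/w5.png",np.hstack([a,b])[:,:,::-1][:,100:]) ;print(T.round(3))
```

```text
[[ 0.989 -0.145  0.002  0.543]
 [-0.145 -0.989  0.001  0.104]
 [ 0.002 -0.001 -1.     0.16 ]
 [ 0.     0.     0.     1.   ]]
```

View pics/w5.png

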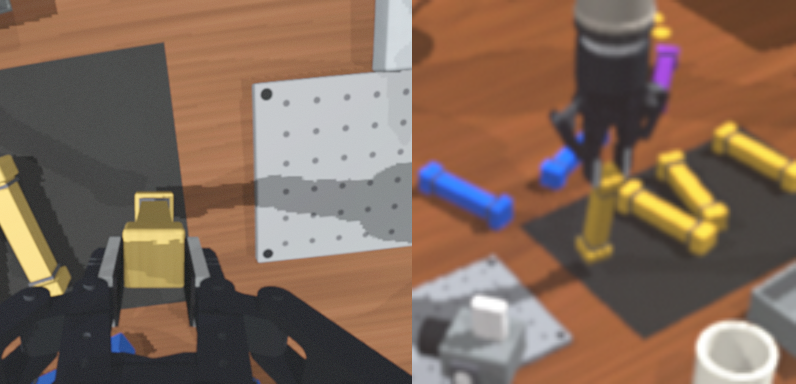

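D now hangs upright: its foot shows just beyond the head at (152,205) in the wrist view, and the scene view shows it vertical. Next I'll estimate its residual tilt, locate the plate accurately and plan the placing.

Run:
```python
from h import *
T=tool()
for th in(-10,-5,0,5,10):
    t=np.radians(th);ex=np.array([np.sin(t),0,np.cos(t)]);ez=np.array([np.cos(t),0,-np.sin(t)])
    P=[np.array([0,0,-.002])+ex*s+ez*h for s,h in((-.009,-.014),(-.009,.014),(.009,.014),(.107,.015),(.121,.015))]
    P=np.array(P)@T[:3,:3].T+T[:3,3];print(th,w2p("wrist",P,T)[:,1].round())
p=np.array([(266+100,94),(267+100,253)])
print(p2w("wrist",p,.01).round(4))
```

```text
-10 [315. 248. 236. 199. 197.]
-5 [315. 251. 235. 187. 183.]
0 [315. 254. 234. 175. 170.]
5 [314. 258. 234. 163. 157.]
10 [314. 261. 234. 151. 144.]
[[0.5997 0.0046 0.01  ]
 [0.4575 0.0102 0.01  ]]
```

>>> {"name": "step_arm", "arguments": {"travel": [[0,0,-15],[0,0,-15],[-6,45,0],[-6,45,0],[-6,45,0]], "spin": [-0.054,-0.054,0,0,0]}}

```text
t: 7.15
position: [0.5186, -0.0315, 0.1884]
ee_rot: [0.0, 1.0, -0.018, 0.0]
contact_force: [1.1, -0.7, -3.0]
opening: 0.316
finger_force: 31.3
```

>>> {"name": "step_arm", "arguments": {"travel": [[0,45,0],[0,45,0],[0,45,0],[0,45,0],[0,30,20]], "spin": [0,0,0,0,0]}}

```text
t: 7.65
position: [0.5122, -0.2448, 0.1705]
ee_rot: [0.002, 1.0, -0.02, 0.002]
contact_force: [1.0, -0.4, -2.4]
opening: 0.318
finger_force: 31.3
```

>>> {"name": "step_arm", "arguments": {"travel": [[0,0,15],[0,0,8],[0,0,0]], "spin": [0,0,0]}}

```text
t: 7.95
position: [0.5139, -0.2414, 0.1477]
ee_rot: [0.001, 1.0, -0.019, 0.003]
contact_force: [-0.3, -2.9, 10.4]
opening: 0.315
finger_force: 33.6
```

Run:
```python
from h import *
go(.512,-.239,.132,np.radians(-2.2))
T=tool();a=arm.capture("wrist");b=arm.capture("scene")
u,v=w2p("scene",T[:3,3])[0].astype(int)
b=cv2.resize(b[v-60:v+80,u-70:u+70],(384,384))
cv2.imwrite("pics/w6.png",np.hstack([a,b])[:,:,::-1][:,100:]) ;print(T.round(3),arm.observe()["contact_force"])
```

```text
t 7.95 travel [-2.1 -2.3 15.7] spin 0.001 yaw -2.1
[[ 0.999 -0.037  0.005  0.514]
 [-0.037 -0.999 -0.003 -0.241]
 [ 0.005  0.003 -1.     0.148]
 [ 0.     0.     0.     1.   ]] [-1.01310811 -3.50134485  9.65326094]
```

View pics/w6.png

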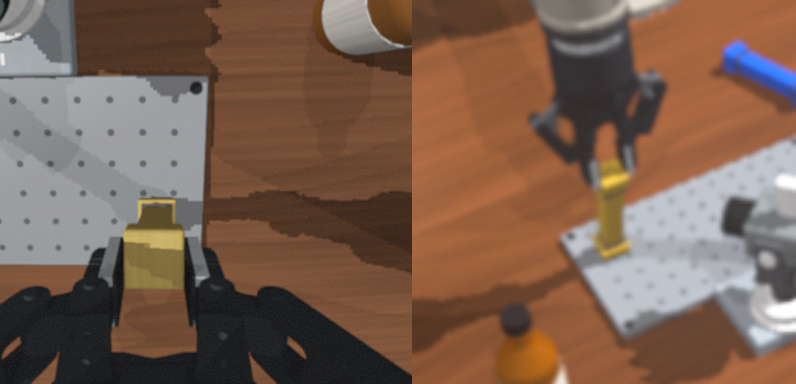

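D's foot is now touching the plate (10 N upward). It sits low in the pads and is nearly vertical, so I'll back off slightly, ease, then open.

>>> {"name": "step_arm", "arguments": {"travel": [[-3,0,-1],[-3,0,0],[-3,0,0]], "spin": [0,0,0], "claw": 27.7, "squeeze": 20}}

```text
t: 8.35
position: [0.5037, -0.2397, 0.1479]
ee_rot: [0.001, 1.0, -0.018, 0.002]
contact_force: [1.0, -1.2, 7.2]
opening: 0.326
finger_force: 11.4
```

>>> {"name": "step_arm", "arguments": {"travel": [[0,0,0],[0,0,0],[0,0,0]], "spin": [0,0,0], "claw": 29}}

```text
t: 8.65
position: [0.5019, -0.2392, 0.146]
ee_rot: [-0.0, 1.0, -0.018, -0.0]
contact_force: [0.0, 0.4, -0.1]
opening: 0.34
finger_force: 0.2
```

>>> {"name": "step_arm", "arguments": {"travel": [[0,0,0],[0,0,0],[0,0,0],[0,0,-30],[0,0,-45]], "spin": [0,0,0,0,0], "claw": 45}}

```text
t: 9.15
position: [0.5004, -0.2389, 0.2197]
ee_rot: [-0.001, 1.0, -0.018, -0.003]
contact_force: [1.3, -0.9, 0.1]
opening: 0.527
finger_force: 0.0
```

>>> {"name": "step_arm", "arguments": {"travel": [[0,-45,-40],[0,-45,-30],[0,-45,0],[0,-45,0],[0,-45,0]], "spin": [0,0,0,0,0]}}

```text
t: 9.65
position: [0.5101, -0.0241, 0.2828]
ee_rot: [0.0, 1.0, -0.019, 0.001]
contact_force: [1.1, -0.1, 0.6]
opening: 0.526
finger_force: 0.0
```

Run:
```python
from h import *
T=tool();print(T[:3,3])
c=arm.capture("top");b=arm.capture("scene")
cv2.imwrite("pics/s7.png",np.hstack([cv2.resize(b[120:330,100:400],(560,392)),c[130:326,270:390]*1 if 0 else cv2.resize(c[130:250,230:310],(240,392))])[:,:,::-1])
for q in blobs("top",c,.022,60):print(q)
```

```text
[ 0.51006484 -0.02414286  0.28284604]
(array([1074.,  890.]), array([54., 56.]), np.float32(92.5), array([ 7., 31.]))
(array([415., 811.]), array([ 38., 313.]), np.float32(5.8), array([  3., 210.]))
(array([514., 223.]), array([ 34., 136.]), np.float32(10.7), array([189., 194.]))
(array([491., 402.]), array([ 38., 136.]), np.float32(7.1), array([132., 200.]))
(array([495., 282.]), array([ 38., 134.]), np.float32(167.0), array([170., 199.]))
(array([ 496., -258.]), array([45., 55.]), np.float32(91.0), array([342., 202.]))
(array([131., 503.]), array([29., 88.]), np.float32(22.8), array([ 93., 315.]))
(array([103., 528.]), array([29., 58.]), np.float32(22.2), array([ 84., 324.]))
```

View pics/s7.png

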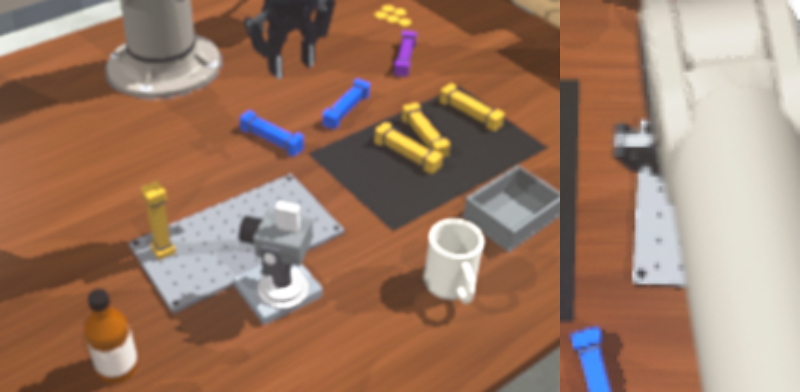

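D stands on the plate at (160,220), and the other three lie as before. Next is A, with its head at about (0.544, 0.411).

>>> {"name": "step_arm", "arguments": {"travel": [[2,-48,0],[2,-48,0],[2,-48,0],[2,-48,0],[2,-48,0]], "spin": [0,0,0,0,0], "claw": 60}}

```text
t: 10.25
position: [0.5293, 0.2149, 0.2824]
ee_rot: [0.0, 1.0, -0.019, 0.0]
contact_force: [1.3, 0.9, -0.1]
opening: 0.703
finger_force: 0.0
```

>>> {"name": "step_arm", "arguments": {"travel": [[2,-49,0],[2,-49,0],[2,-49,0],[2,-49,0]], "spin": [0,0,0,0]}}

```text
t: 10.65
position: [0.5449, 0.4104, 0.282]
ee_rot: [0.0, 1.0, -0.019, 0.0]
contact_force: [1.0, -0.2, -0.2]
opening: 0.703
finger_force: 0.0
```

>>> {"name": "step_arm", "arguments": {"travel": [[0,0,45],[0,0,45],[0,0,30],[0,0,0]], "spin": [-0.094,-0.094,0,0]}}

```text
t: 11.05
position: [0.5425, 0.4062, 0.1568]
ee_rot: [0.003, 0.997, 0.075, -0.004]
contact_force: [-1.2, -0.1, -0.8]
opening: 0.7
finger_force: 0.0
```

```bash
cat >> h.py <<'E'
def yellow(im):
    h=cv2.cvtColor(im,cv2.COLOR_RGB2HSV);m=cv2.inRange(h,(18,70,60),(36,255,255))
    return cv2.morphologyEx(m,cv2.MORPH_CLOSE,np.ones((7,7),np.uint8))
E
python3 - <<'E'
from h import *
T=tool();im=arm.capture("wrist");cv2.imwrite("pics/w8.png",im[:,:,::-1])
for b in blobs("wrist",im,.026,300,T):print(b)
go(.544,.411,.023,np.radians(8.6))
E
```

```text
(array([491., 405.]), array([ 32., 139.]), np.float32(8.0), array([244., 234.]))
(array([508., 258.]), array([102., 142.]), np.float32(12.4), array([425., 229.]))
t 11.1 travel [  1.2  -3.5 137.2] spin 0.0 yaw 8.6
```

>>> {"name": "step_arm", "arguments": {"travel": [[3,-5,45],[0,0,45],[0,0,30],[0,0,13],[0,0,0]], "spin": [0,0,0,0,0]}}

```text
t: 11.6
position: [0.5471, 0.4146, 0.0296]
ee_rot: [0.0, 0.997, 0.075, -0.0]
contact_force: [-0.1, -0.2, 1.1]
opening: 0.703
finger_force: 0.0
```

>>> {"name": "step_arm", "arguments": {"travel": [[0,0,0],[0,0,0],[0,0,0],[0,0,0]], "spin": [0,0,0,0], "claw": 15}}

```text
t: 12.0
position: [0.548, 0.4158, 0.0321]
ee_rot: [-0.001, 0.997, 0.075, 0.002]
contact_force: [-0.4, -1.5, 7.1]
opening: 0.323
finger_force: 22.1
```

>>> {"name": "step_arm", "arguments": {"travel": [[0,0,-30],[0,0,-40],[0,0,-40],[0,0,-15],[0,0,0]], "spin": [0,0,0,0,0]}}

```text
t: 12.5
position: [0.5479, 0.4157, 0.1574]
ee_rot: [-0.001, 0.997, 0.075, 0.002]
contact_force: [0.4, 0.3, -3.9]
opening: 0.319
finger_force: 20.6
```

>>> {"name": "step_arm", "arguments": {"travel": [[0,0,0],[0,0,0],[0,0,0]], "spin": [0,0,0], "claw": 27.8}}

```text
t: 12.8
position: [0.5454, 0.4136, 0.1518]
ee_rot: [0.001, 0.997, 0.075, -0.002]
contact_force: [-0.6, -0.7, -4.7]
opening: 0.327
finger_force: 4.3
```

```bash
cat >> h.py <<'E'
def held(a=None):
    a=arm.capture("wrist") if a is None else a
    m=yellow(a)[:,225:280];r=np.nonzero((m>0).sum(1)>20)[0];print("held rows",r.min(),r.max(),len(r),"F",arm.observe()["finger_force"].round(1),arm.observe()["contact_force"].round(1))
E
python3 - <<'E'
from h import *
held(cv2.imread("pics/w6.png")[:,:,::-1][:,:0].repeat(1,1) if 0 else None)
for f in("w3","w5","w6"):
    a=cv2.imread(f"pics/{f}.png")[:,:,::-1][:, :412];held(np.pad(a,((0,0),(100,0),(0,0))))
E
```

```text
Traceback (most recent call last):
  File "h.py", line 41, in held
    m=yellow(a)[:,225:280];r=np.nonzero((m>0).sum(1)>20)[0];print("held rows",r.min(),r.max(),len(r),"F",arm.observe()["finger_force"].round(1),arm.observe()["contact_force"].round(1))
                                                                                                         ^^^^^^^^^^^^^^^^^^^^^^^^^^^^^^^^^^^
AttributeError: 'float' object has no attribute 'round'
```

```bash
sed -i 's/arm.observe()\["finger_force"\].round(1)/round(arm.observe()["finger_force"],1)/' h.py
python3 - <<'E'
from h import *
held()
for f in("w3","w5","w6"):
    a=cv2.imread(f"pics/{f}.png")[:,:,::-1][:, :412];held(np.pad(a,((0,0),(100,0),(0,0))))
print(tool()[:3,3])
E
```

```text
held rows 125 265 141 F 2.6 [ 1.7 -0.6 -2.8]
held rows 237 357 113 F 2.6 [ 1.7 -0.6 -2.8]
held rows 191 287 97 F 2.6 [ 1.7 -0.6 -2.8]
held rows 198 288 91 F 2.6 [ 1.7 -0.6 -2.8]
[0.54630311 0.41402337 0.15269575]
```

>>> {"name": "step_arm", "arguments": {"travel": [[0,0,0],[0,0,0]], "spin": [0,0], "claw": 15}}

```text
t: 13.1
position: [0.5464, 0.4145, 0.154]
ee_rot: [0.0, 0.997, 0.075, -0.0]
contact_force: [-0.5, 1.3, -3.4]
opening: 0.311
finger_force: 21.0
```

Run:
```python
from h import *
T=tool();a=arm.capture("wrist");b=arm.capture("scene");held(a)
u,v=w2p("scene",T[:3,3])[0].astype(int)
b=cv2.resize(b[v-60:v+80,u-70:u+70],(384,384))
cv2.imwrite("pics/w9.png",np.hstack([a,b])[:,:,::-1][:,100:])
```

```text
held rows 126 261 136 F 20.8 [-0.1 -0.1 -3.2]
```

View pics/w9.png

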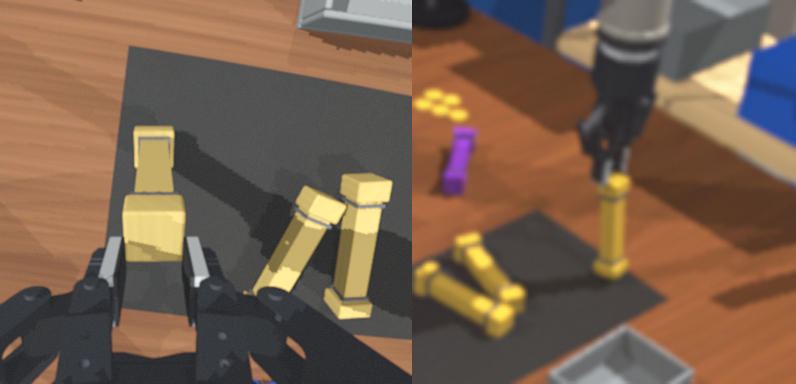

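A swung past vertical and is held only by the pad tips: head at (155,228), foot at (154,145). I'll stand it on the mat here first and then regrip it squarely.

>>> {"name": "step_arm", "arguments": {"travel": [[0,0,8],[0,0,6],[0,0,0]], "spin": [0,0,0]}}

```text
t: 13.5
position: [0.5473, 0.4165, 0.1426]
ee_rot: [-0.002, 0.997, 0.076, 0.001]
contact_force: [-2.4, -1.2, 9.3]
opening: 0.31
finger_force: 24.5
```

>>> {"name": "step_arm", "arguments": {"travel": [[0,0,4],[0,0,0]], "spin": [0,0]}}

```text
t: 13.7
position: [0.5485, 0.4181, 0.1417]
ee_rot: [-0.003, 0.997, 0.076, 0.003]
contact_force: [-1.8, -1.5, 15.0]
opening: 0.321
finger_force: 10.9
```

Run:
```python
from h import *
held();print(tool()[:3,3])
```

```text
held rows 126 264 139 F 11.9 [-2.7 -1.9 18.5]
[0.54838059 0.41769913 0.14120476]
```

>>> {"name": "step_arm", "arguments": {"travel": [[0,0,-3],[0,0,0]], "spin": [0,0], "claw": 27.8}}

```text
t: 13.95
position: [0.5472, 0.4154, 0.1407]
ee_rot: [-0.001, 0.997, 0.075, 0.001]
contact_force: [-1.9, -0.2, 6.6]
opening: 0.326
finger_force: 4.4
```

>>> {"name": "step_arm", "arguments": {"travel": [[0,0,0],[0,0,0],[0,0,0]], "spin": [0,0,0], "claw": 32}}

```text
t: 14.25
position: [0.5464, 0.4141, 0.1385]
ee_rot: [0.0, 0.997, 0.075, -0.0]
contact_force: [-0.3, -1.1, -0.1]
opening: 0.376
finger_force: 0.0
```

>>> {"name": "step_arm", "arguments": {"travel": [[0,0,-10],[0,0,0],[0,0,0],[0,0,0]], "spin": [0,0,0,0], "claw": 50}}

```text
t: 14.65
position: [0.5467, 0.4145, 0.1494]
ee_rot: [0.0, 0.997, 0.075, 0.0]
contact_force: [0.1, -0.6, 0.4]
opening: 0.589
finger_force: 0.0
```

```bash
cat >> h.py <<'E'
def headfit(ztop,rng=(200,310),a=None):
    """centre of standing head's top face (tool x,y mm) from brightest-lit top quad"""
    T=tool();a=arm.capture("wrist") if a is None else a
    m=yellow(a);k,l,st,ce=cv2.connectedComponentsWithStats(m)
    c=[i for i in range(1,k) if st[i,4]>800 and rng[0]<ce[i][0]<rng[1]];i=max(c,key=lambda i:st[i,4])
    r=np.nonzero((l==i).any(1))[0];vb=r.max()-3;u=np.nonzero(l[vb]==i)[0]
    ft=r.min()+4;uf=np.nonzero(l[ft]==i)[0]
    W=p2w("wrist",[(u.min(),r.max()),(u.max(),r.max()),(uf.min(),r.min()),(uf.max(),r.min())],ztop,T)
    W[2:]=p2w("wrist",[(uf.min(),r.min()),(uf.max(),r.min())],ztop-.13,T)
    L=(W-T[:3,3])@T[:3,:3]*1000;print("rows",r.min(),r.max(),"top near edge, sole far edge (tool mm):\n",L.round(1));print(T[:3,3].round(4))
E
python3 - <<'E'
from h import *
headfit(.130)
E
```

```text
rows 119 222 top near edge, sole far edge (tool mm):
 [[ 14.5 -13.6  19.4]
 [ 14.5  13.7  19.4]
 [ 50.1 -15.6 149.4]
 [ 50.1  16.1 149.4]]
[0.5467 0.4145 0.1494]
```

A stands on the mat about 30 mm ahead of the TCP. I'll regrip its head squarely.

>>> {"name": "step_arm", "arguments": {"travel": [[15,0,-5],[15,0,0],[0,0,20],[0,0,16],[0,0,0]], "spin": [0,0,0,0,0]}}

```text
t: 15.2
position: [0.5745, 0.4176, 0.1149]
ee_rot: [0.002, 0.997, 0.076, -0.002]
contact_force: [0.0, -0.8, -0.0]
opening: 0.585
finger_force: 0.0
```

>>> {"name": "step_arm", "arguments": {"travel": [[0,0,0],[0,0,0],[0,0,0],[0,0,0]], "spin": [0,0,0,0], "claw": 15, "squeeze": 60}}

```text
t: 15.6
position: [0.5764, 0.4194, 0.119]
ee_rot: [-0.0, 0.997, 0.075, 0.0]
contact_force: [0.4, 1.2, -0.8]
opening: 0.317
finger_force: 59.7
```

>>> {"name": "step_arm", "arguments": {"travel": [[0,0,-10],[0,0,-20],[0,0,-20],[0,0,0]], "spin": [0,0,0,0]}}

```text
t: 16.0
position: [0.5776, 0.4205, 0.1722]
ee_rot: [-0.002, 0.997, 0.075, 0.002]
contact_force: [0.8, 0.6, -2.0]
opening: 0.321
finger_force: 59.6
```

Run:
```python
from h import *
held()
headfit(tool()[2,3]+.011)
go(.522,-.169,.19,np.radians(-2.2))
```

```text
held rows 165 325 161 F 59.6 [-0.5  0.2 -3.2]
rows 164 325 top near edge, sole far edge (tool mm):
 [[-19.2 -12.9 -11. ]
 [-19.2  13.8 -11.1]
 [ 19.6 -15.1 119.1]
 [ 19.7  16.4 119. ]]
[0.577  0.4198 0.1703]
t 16.1 travel [-142.   573.2  -21.5] spin 0.189 yaw 8.6
```

>>> {"name": "step_arm", "arguments": {"travel": [[0,0,-10],[0,0,-10],[-5,49,0],[-5,49,0],[-5,49,0]], "spin": [0.094,0.095,0,0,0]}}

```text
t: 16.6
position: [0.5545, 0.2707, 0.1867]
ee_rot: [0.001, 1.0, -0.019, -0.001]
contact_force: [0.9, -1.5, -3.9]
opening: 0.318
finger_force: 60.3
```

>>> {"name": "step_arm", "arguments": {"travel": [[-5,49,0],[-5,49,0],[-5,49,0],[-4,49,0],[-4,49,0]], "spin": [0,0,0,0,0]}}

```text
t: 17.1
position: [0.5219, 0.0266, 0.1873]
ee_rot: [0.0, 1.0, -0.019, -0.001]
contact_force: [0.2, -0.3, -3.2]
opening: 0.315
finger_force: 60.3
```

>>> {"name": "step_arm", "arguments": {"travel": [[-4,49,0],[-4,49,0],[-3,49,0],[0,40,0],[0,0,0]], "spin": [0,0,0,0,0]}}

```text
t: 17.6
position: [0.503, -0.1651, 0.187]
ee_rot: [0.001, 1.0, -0.024, -0.001]
contact_force: [-0.6, 0.3, -4.0]
opening: 0.319
finger_force: 60.5
```

Run:
```python
from h import *
held()
go(.502,-.169,.131,np.radians(-2.2))
```

```text
held rows 166 324 159 F 60.5 [ 0.   0.  -2.1]
t 17.65 travel [-1.1  7.8 56.1] spin -0.006 yaw -2.6
```

>>> {"name": "step_arm", "arguments": {"travel": [[0,6,25],[0,0,20],[0,0,7],[0,0,0]], "spin": [0,0,0,0]}}

```text
t: 18.05
position: [0.5041, -0.1621, 0.1351]
ee_rot: [-0.001, 1.0, -0.018, -0.001]
contact_force: [-0.0, 0.0, -2.8]
opening: 0.318
finger_force: 60.4
```

>>> {"name": "step_arm", "arguments": {"travel": [[0,0,3],[0,0,0]], "spin": [0,0]}}

```text
t: 18.25
position: [0.5055, -0.1632, 0.1339]
ee_rot: [0.0, 1.0, -0.019, 0.001]
contact_force: [1.0, 0.7, -1.8]
opening: 0.311
finger_force: 60.4
```

>>> {"name": "step_arm", "arguments": {"travel": [[0,0,2],[0,0,1]], "spin": [0,0]}}

```text
t: 18.45
position: [0.5053, -0.1637, 0.1307]
ee_rot: [0.0, 1.0, -0.019, 0.0]
contact_force: [-0.2, 0.7, -1.9]
opening: 0.313
finger_force: 60.4
```

>>> {"name": "step_arm", "arguments": {"travel": [[0,0,2],[0,0,0]], "spin": [0,0]}}

```text
t: 18.65
position: [0.5055, -0.1637, 0.1288]
ee_rot: [0.0, 1.0, -0.019, 0.0]
contact_force: [-0.3, -1.2, 1.7]
opening: 0.317
finger_force: 61.0
```

Contact. I'll ease and release, then look at the plate from the wrist on the way back.

>>> {"name": "step_arm", "arguments": {"travel": [[0,0,1],[0,0,0]], "spin": [0,0], "claw": 27.8, "squeeze": 20}}

```text
t: 18.85
position: [0.5062, -0.1639, 0.1285]
ee_rot: [0.0, 1.0, -0.019, 0.001]
contact_force: [-0.0, 0.1, 5.3]
opening: 0.33
finger_force: 11.0
```

>>> {"name": "step_arm", "arguments": {"travel": [[0,0,0],[0,0,0],[0,0,0]], "spin": [0,0,0], "claw": 32}}

```text
t: 19.15
position: [0.5048, -0.1636, 0.1272]
ee_rot: [-0.0, 1.0, -0.019, -0.0]
contact_force: [-0.5, -0.6, 0.6]
opening: 0.375
finger_force: 0.0
```

>>> {"name": "step_arm", "arguments": {"travel": [[0,0,0],[0,0,0],[0,0,-30],[0,0,-49],[0,0,-49]], "spin": [0,0,0,0,0], "claw": 48}}

```text
t: 19.65
position: [0.5043, -0.1633, 0.2562]
ee_rot: [-0.0, 1.0, -0.019, -0.001]
contact_force: [0.6, -1.2, -0.0]
opening: 0.563
finger_force: 0.0
```

>>> {"name": "step_arm", "arguments": {"travel": [[0,-45,-30],[0,-49,-30],[0,-49,0],[0,-49,0],[0,-49,0]], "spin": [0,0,0,0,0]}}

```text
t: 20.15
position: [0.5136, 0.0691, 0.3096]
ee_rot: [0.0, 1.0, -0.019, 0.001]
contact_force: [0.8, -0.0, 1.1]
opening: 0.564
finger_force: 0.0
```

>>> {"name": "step_arm", "arguments": {"travel": [[0,-49,0],[0,-49,0],[0,-49,0],[0,0,0],[0,0,0]], "spin": [0,0,0,0,0]}}

```text
t: 20.65
position: [0.5189, 0.2156, 0.3089]
ee_rot: [-0.0, 1.0, -0.018, -0.0]
contact_force: [-0.5, -1.1, -0.3]
opening: 0.561
finger_force: 0.0
```

Run:
```python
from h import *
T=tool();a=arm.capture("wrist");b=arm.capture("scene")
for q in blobs("wrist",a,.026,300,T):print(q)
print(T[:3,3].round(3),arm.observe()["t"])
v=np.vstack([cv2.resize(a,(512,384))]);cv2.imwrite("pics/w10.png",np.hstack([a,cv2.resize(b[130:290,60:180],(288,384))])[:,:,::-1])
```

```text
(array([501., 267.]), array([120., 142.]), np.float32(11.6), array([224., 160.]))
[0.519 0.216 0.309] 20.75
```

View pics/w10.png

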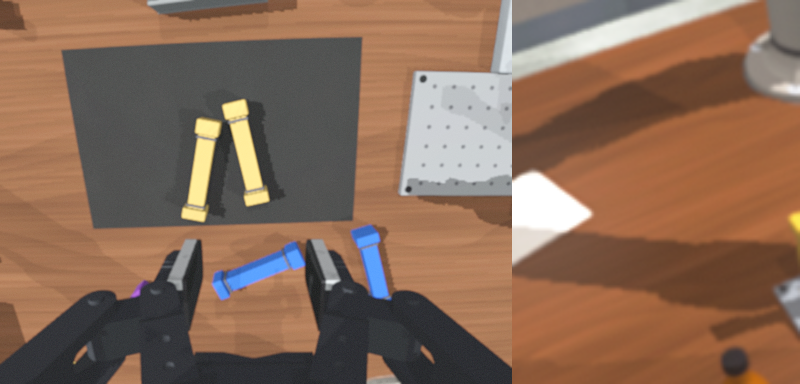

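The mat now holds only B, with head (207,128) and foot (195,214), and C, with head (236,110) and foot (257,198). Their heads almost touch, so I'll first carry C sideways by its shaft.

Run:
```python
from h import *
W=p2w("wrist",[(207,128),(195,214),(236,110),(257,198)],.029)[:,:2];print(W.round(4))
for h,f in((W[0],W[1]),(W[2],W[3])):
    d=h-f;print(np.linalg.norm(d),np.degrees(np.arctan2(d[1],d[0])))
d=(W[2]-W[3])/np.linalg.norm(W[2]-W[3]);p=W[3]+d*.043;print(p);go(*p,.023,np.arctan2(d[1],d[0]))
b=arm.capture("scene");print([ (q[0],q[3]) for q in blobs("scene",b,.075,60)])
```

```text
[[0.5493 0.267 ]
 [0.4391 0.2916]
 [0.5691 0.2309]
 [0.4579 0.21  ]]
0.1129006861577259 -12.569028171963383
0.11310972732597321 10.650972262219186
[0.50019566 0.21793876]
t 20.75 travel [-19.6  -4.7 285.8] spin -0.226 yaw -2.3
[(array([-1756.,   458.]), array([130.,  19.])), (array([  37., 1594.]), array([431.,  59.])), (array([-1363.,  -135.]), array([65., 52.])), (array([475., 859.]), array([431., 138.])), (array([215., 431.]), array([310., 128.])), (array([555., 216.]), array([322., 194.])), (array([ 503., -160.]), array([213., 231.])), (array([ 479., -239.]), array([184., 237.]))]
```

>>> {"name": "step_arm", "arguments": {"travel": [[-20,-5,48],[0,0,48],[0,0,48],[0,0,48],[0,0,45]], "spin": [0,-0.113,-0.113,0,0]}}

```text
t: 21.3
position: [0.5009, 0.2175, 0.0725]
ee_rot: [0.0, 0.996, 0.092, 0.0]
contact_force: [1.5, -0.3, 0.5]
opening: 0.562
finger_force: 0.0
```

>>> {"name": "step_arm", "arguments": {"travel": [[0,0,30],[0,0,12],[0,0,4],[0,0,0]], "spin": [0,0,0,0]}}

```text
t: 21.7
position: [0.5014, 0.2196, 0.0291]
ee_rot: [-0.0, 0.996, 0.093, 0.001]
contact_force: [-0.3, -0.5, -0.5]
opening: 0.56
finger_force: 0.0
```

>>> {"name": "step_arm", "arguments": {"travel": [[0,0,0],[0,0,0],[0,0,0],[0,0,0]], "spin": [0,0,0,0], "claw": 5, "squeeze": 50}}

```text
t: 22.1
position: [0.5016, 0.2207, 0.0301]
ee_rot: [-0.0, 0.996, 0.094, 0.002]
contact_force: [-1.0, 0.5, 7.1]
opening: 0.218
finger_force: 49.1
```

>>> {"name": "step_arm", "arguments": {"travel": [[0,0,-10],[0,30,0],[0,40,0],[0,0,9],[0,0,0]], "spin": [0,0,0,0,0]}}

```text
t: 22.6
position: [0.5149, 0.1472, 0.0299]
ee_rot: [0.002, 0.996, 0.091, 0.0]
contact_force: [0.4, 0.5, -1.4]
opening: 0.218
finger_force: 51.0
```

>>> {"name": "step_arm", "arguments": {"travel": [[0,0,0],[0,0,0],[0,0,0]], "spin": [0,0,0], "claw": 56}}

```text
t: 22.9
position: [0.5135, 0.1521, 0.0296]
ee_rot: [-0.0, 0.996, 0.094, 0.0]
contact_force: [0.7, -1.2, 0.7]
opening: 0.655
finger_force: 0.0
```

>>> {"name": "step_arm", "arguments": {"travel": [[0,0,-45],[10,0,-45],[45,0,-40],[0,0,0],[0,0,0]], "spin": [0,0,0,0,0]}}

```text
t: 23.4
position: [0.5607, 0.1607, 0.1531]
ee_rot: [-0.0, 0.996, 0.094, 0.001]
contact_force: [-0.8, 0.3, -0.8]
opening: 0.66
finger_force: 0.0
```

Run:
```python
from h import *
T=tool();a=arm.capture("wrist");cv2.imwrite("pics/w11.png",a[:,:,::-1])
for q in blobs("wrist",a,.026,300,T):print(q)
print(T[:3,3].round(3),arm.observe()["t"])
```

```text
(array([527., 151.]), array([ 32., 138.]), np.float32(10.8), array([258., 220.]))
(array([495., 280.]), array([ 38., 143.]), np.float32(165.7), array([101., 225.]))
[0.561 0.161 0.153] 23.45
```

>>> {"name": "step_arm", "arguments": {"travel": [[21,3,45],[0,0,45],[0,0,30],[0,0,10],[0,0,2]], "spin": [0,0,0,0,0], "squeeze": 20}}

```text
t: 23.95
position: [0.5791, 0.1608, 0.0186]
ee_rot: [0.0, 0.996, 0.094, -0.002]
contact_force: [0.7, -0.6, 0.2]
opening: 0.658
finger_force: 0.0
```

>>> {"name": "step_arm", "arguments": {"travel": [[0,0,0],[0,0,0],[0,0,0],[0,0,0],[0,0,0]], "spin": [0,0,0,0,0], "claw": 15}}

```text
t: 24.45
position: [0.5822, 0.1615, 0.0222]
ee_rot: [-0.0, 0.996, 0.094, 0.001]
contact_force: [-1.2, 0.4, 7.1]
opening: 0.323
finger_force: 23.1
```

>>> {"name": "step_arm", "arguments": {"travel": [[0,0,-30],[0,0,-40],[0,0,-40],[0,0,-5],[0,0,0]], "spin": [0,0,0,0,0]}}

```text
t: 24.95
position: [0.5821, 0.1608, 0.1369]
ee_rot: [-0.0, 0.996, 0.094, 0.002]
contact_force: [-0.0, -0.4, -2.3]
opening: 0.319
finger_force: 21.9
```

>>> {"name": "step_arm", "arguments": {"travel": [[0,0,0],[0,0,0],[0,0,0],[0,0,0]], "spin": [0,0,0,0], "claw": 27.7}}

```text
t: 25.35
position: [0.5808, 0.1608, 0.1345]
ee_rot: [0.0, 0.996, 0.094, -0.001]
contact_force: [0.1, 0.3, -2.2]
opening: 0.324
finger_force: 12.3
```

Run:
```python
from h import *
held();headfit(tool()[2,3]+.011)
```

```text
held rows 231 357 120 F 12.3 [-0.8 -0.5 -2.9]
rows 231 297 top near edge, sole far edge (tool mm):
 [[ -5.5 -12.9 -11. ]
 [ -5.5  13.3 -11. ]
 [-35.1 -23.3 119. ]
 [-35.1  23.9 119. ]]
[0.581  0.1609 0.1347]
```

Not yet swung. I'll ease a little further.

>>> {"name": "step_arm", "arguments": {"travel": [[0,0,0],[0,0,0],[0,0,0]], "spin": [0,0,0], "claw": 27.75}}

```text
t: 25.75
position: [0.5812, 0.1609, 0.1354]
ee_rot: [0.0, 0.996, 0.094, -0.0]
contact_force: [-0.1, -0.5, -2.6]
opening: 0.324
finger_force: 9.5
```

Run:
```python
from h import *
held()
```

```text
held rows 217 334 118 F 9.2 [-0.6  0.6 -3.3]
```

>>> {"name": "step_arm", "arguments": {"travel": [[0,0,0],[0,0,0],[0,0,0]], "spin": [0,0,0], "claw": 27.8}}

```text
t: 26.1
position: [0.5813, 0.1609, 0.1355]
ee_rot: [0.0, 0.996, 0.094, -0.0]
contact_force: [-0.9, 0.4, -2.6]
opening: 0.327
finger_force: 7.1
```

>>> {"name": "step_arm", "arguments": {"travel": [[0,0,0],[0,0,0]], "spin": [0,0], "claw": 15}}

```text
t: 26.3
position: [0.5813, 0.1609, 0.1354]
ee_rot: [0.0, 0.996, 0.094, -0.0]
contact_force: [0.1, 0.5, -2.0]
opening: 0.32
finger_force: 21.7
```

Run:
```python
from h import *
held();headfit(tool()[2,3]+.011)
```

```text
held rows 196 283 88 F 21.7 [-0.7  0.1 -1.9]
rows 196 284 top near edge, sole far edge (tool mm):
 [[  0.6 -12.7 -11. ]
 [  0.6  13.1 -11. ]
 [ -5.6 -15.6 119. ]
 [ -5.6  16.1 119. ]]
[0.5813 0.1609 0.1355]
```

>>> {"name": "step_arm", "arguments": {"travel": [[0,0,-5],[0,0,0],[0,0,0],[0,0,0]], "spin": [0,0,0,0], "claw": 27.8}}

```text
t: 26.8
position: [0.5813, 0.1609, 0.1405]
ee_rot: [0.0, 0.996, 0.094, 0.0]
contact_force: [-0.8, -0.2, -3.4]
opening: 0.325
finger_force: 7.1
```

>>> {"name": "step_arm", "arguments": {"travel": [[0,0,0],[0,0,0]], "spin": [0,0], "claw": 15, "squeeze": 40}}

```text
t: 27.0
position: [0.5812, 0.1609, 0.1404]
ee_rot: [0.0, 0.996, 0.094, -0.0]
contact_force: [-0.6, -0.2, -2.6]
opening: 0.316
finger_force: 41.8
```

Run:
```python
from h import *
held();headfit(tool()[2,3]+.011)
go(.521,-.1,.19,np.radians(-2.2))
```

```text
held rows 196 283 88 F 41.8 [ 0.3 -0.9 -2.1]
rows 196 284 top near edge, sole far edge (tool mm):
 [[  0.6 -12.7 -11. ]
 [  0.6  13.1 -11. ]
 [ -5.6 -15.6 119. ]
 [ -5.6  16.1 119. ]]
[0.5812 0.1609 0.1404]
t 27.1 travel [-107.9  245.   -49.6] spin 0.226 yaw 10.8
```

>>> {"name": "step_arm", "arguments": {"travel": [[0,0,-25],[0,0,-25],[-7,43,0],[-7,43,0],[-7,43,0]], "spin": [0.113,0.113,0,0,0]}}

```text
t: 27.6
position: [0.555, 0.0317, 0.1907]
ee_rot: [0.0, 1.0, -0.019, 0.0]
contact_force: [0.7, -0.4, -2.0]
opening: 0.315
finger_force: 41.9
```

>>> {"name": "step_arm", "arguments": {"travel": [[-7,43,0],[-7,43,0],[-7,42,0],[0,0,15],[0,0,0]], "spin": [0,0,0,0,0]}}

```text
t: 28.1
position: [0.5281, -0.0956, 0.174]
ee_rot: [-0.0, 1.0, -0.021, -0.001]
contact_force: [-0.7, 0.7, -2.7]
opening: 0.315
finger_force: 41.9
```

Run:
```python
from h import *
held()
go(.528,-.094,.15,np.radians(-2.2))
```

```text
held rows 197 282 86 F 41.9 [ 0.6  0.5 -3. ]
t 28.15 travel [-0.8  0.1 24.9] spin -0.0 yaw -2.2
```

>>> {"name": "step_arm", "arguments": {"travel": [[0,0,12],[0,0,8],[0,0,0]], "spin": [0,0,0]}}

```text
t: 28.45
position: [0.5287, -0.0932, 0.154]
ee_rot: [-0.0, 1.0, -0.018, -0.001]
contact_force: [-1.2, -0.8, -2.8]
opening: 0.317
finger_force: 41.9
```

>>> {"name": "step_arm", "arguments": {"travel": [[0,0,3],[0,0,0]], "spin": [0,0]}}

```text
t: 28.65
position: [0.5295, -0.094, 0.1522]
ee_rot: [-0.0, 1.0, -0.019, -0.0]
contact_force: [-0.0, 0.1, -3.2]
opening: 0.316
finger_force: 41.9
```

>>> {"name": "step_arm", "arguments": {"travel": [[0,0,3],[0,0,0]], "spin": [0,0]}}

```text
t: 28.85
position: [0.5294, -0.0943, 0.1493]
ee_rot: [0.0, 1.0, -0.019, -0.0]
contact_force: [-0.0, -0.1, -1.7]
opening: 0.319
finger_force: 41.9
```

>>> {"name": "step_arm", "arguments": {"travel": [[0,0,3],[0,0,0]], "spin": [0,0]}}

```text
t: 29.05
position: [0.5293, -0.0944, 0.1462]
ee_rot: [-0.0, 1.0, -0.019, -0.0]
contact_force: [-0.3, -0.7, -2.9]
opening: 0.32
finger_force: 42.0
```

>>> {"name": "step_arm", "arguments": {"travel": [[0,0,2],[0,0,0]], "spin": [0,0]}}

```text
t: 29.25
position: [0.5294, -0.0943, 0.1442]
ee_rot: [-0.0, 1.0, -0.019, -0.0]
contact_force: [-1.4, 0.7, -2.4]
opening: 0.316
finger_force: 42.0
```

>>> {"name": "step_arm", "arguments": {"travel": [[0,0,3],[0,0,0]], "spin": [0,0]}}

```text
t: 29.45
position: [0.5292, -0.0943, 0.1411]
ee_rot: [-0.0, 1.0, -0.019, -0.0]
contact_force: [0.2, -0.5, -2.6]
opening: 0.314
finger_force: 41.9
```

>>> {"name": "step_arm", "arguments": {"travel": [[0,0,2],[0,0,0]], "spin": [0,0]}}

```text
t: 29.65
position: [0.5294, -0.0943, 0.1392]
ee_rot: [-0.0, 1.0, -0.019, -0.0]
contact_force: [-0.1, -0.1, -1.4]
opening: 0.318
finger_force: 41.9
```

Run:
```python
from h import *
held();headfit(tool()[2,3]+.005)
```

```text
held rows 197 282 86 F 41.9 [-0.2  0.2 -2.6]
rows 196 283 top near edge, sole far edge (tool mm):
 [[ -2.8 -12.7  -5. ]
 [ -2.8  13.5  -5. ]
 [ -7.6 -15.  125. ]
 [ -7.5  15.8 125. ]]
[ 0.5294 -0.0943  0.1393]
```

C leans about 10–15° in the pads. I'll touch down, then draw its head back over the foot with a light grip so it rights itself.

>>> {"name": "step_arm", "arguments": {"travel": [[0,0,3],[0,0,0]], "spin": [0,0]}}

```text
t: 29.95
position: [0.5314, -0.0943, 0.1385]
ee_rot: [0.0, 1.0, -0.019, 0.002]
contact_force: [-1.4, 0.8, 11.6]
opening: 0.319
finger_force: 43.7
```

>>> {"name": "step_arm", "arguments": {"travel": [[0,0,2],[0,0,0]], "spin": [0,0]}}

```text
t: 30.15
position: [0.5333, -0.0943, 0.138]
ee_rot: [0.001, 1.0, -0.019, 0.004]
contact_force: [0.5, 0.6, 19.1]
opening: 0.314
finger_force: 44.8
```

>>> {"name": "step_arm", "arguments": {"travel": [[0,0,2],[0,0,0]], "spin": [0,0]}}

```text
t: 30.35
position: [0.5352, -0.0943, 0.1375]
ee_rot: [0.001, 1.0, -0.019, 0.006]
contact_force: [0.3, -1.0, 23.9]
opening: 0.318
finger_force: 46.0
```

>>> {"name": "step_arm", "arguments": {"travel": [[0,0,-3],[-5,0,-2],[-5,0,0]], "spin": [0,0,0], "claw": 27.7, "squeeze": 20}}

```text
t: 30.65
position: [0.5199, -0.0939, 0.138]
ee_rot: [0.0, 1.0, -0.019, 0.001]
contact_force: [1.9, -0.2, 5.5]
opening: 0.329
finger_force: 11.8
```

>>> {"name": "step_arm", "arguments": {"travel": [[-5,0,0],[-5,0,0],[-5,0,0],[0,0,0]], "spin": [0,0,0,0]}}

```text
t: 31.05
position: [0.5041, -0.0934, 0.1379]
ee_rot: [0.0, 1.0, -0.019, 0.0]
contact_force: [-0.0, 0.8, 5.6]
opening: 0.323
finger_force: 11.9
```

Run:
```python
from h import *
held();headfit(tool()[2,3]+.001)
```

```text
held rows 180 285 106 F 12.0 [-0.6 -0.8  6.5]
rows 179 285 top near edge, sole far edge (tool mm):
 [[ -6.4 -13.6  -1. ]
 [ -6.4  14.   -1. ]
 [  5.3 -15.  129. ]
 [  5.3  15.8 129. ]]
[ 0.5043 -0.0933  0.1379]
```

>>> {"name": "step_arm", "arguments": {"travel": [[-5,0,0],[-5,0,0],[-5,0,0],[0,0,0]], "spin": [0,0,0,0]}}

```text
t: 31.55
position: [0.488, -0.0928, 0.1369]
ee_rot: [0.0, 1.0, -0.019, -0.001]
contact_force: [0.2, -0.7, -1.3]
opening: 0.326
finger_force: 11.0
```

>>> {"name": "step_arm", "arguments": {"travel": [[0,0,0],[0,0,0],[0,0,0]], "spin": [0,0,0], "claw": 29}}

```text
t: 31.85
position: [0.4896, -0.0927, 0.1374]
ee_rot: [-0.0, 1.0, -0.019, -0.0]
contact_force: [-0.9, -0.9, 0.1]
opening: 0.339
finger_force: 0.0
```

Run:
```python
from h import *
held();headfit(.14)
```

```text
held rows 167 292 126 F 0.0 [ 0.4 -0.2  0.1]
rows 167 303 top near edge, sole far edge (tool mm):
 [[-14.4 -12.9  -2.6]
 [-14.4  13.7  -2.6]
 [ 15.4 -14.8 127.4]
 [ 15.4  16.4 127.4]]
[ 0.4896 -0.0927  0.1374]
```

C stands upright at (0.490, −0.093). Now I'll release it and go to B.

>>> {"name": "step_arm", "arguments": {"travel": [[0,0,0],[0,0,0],[0,0,-30],[0,0,-49],[0,0,-49]], "spin": [0,0,0,0,0], "claw": 48}}

```text
t: 32.45
position: [0.4888, -0.0925, 0.2665]
ee_rot: [-0.0, 1.0, -0.019, -0.001]
contact_force: [1.2, -0.5, -0.9]
opening: 0.562
finger_force: 0.0
```

>>> {"name": "step_arm", "arguments": {"travel": [[6,-45,0],[6,-45,0],[6,-45,0],[6,-45,0],[6,-45,0]], "spin": [0,0,0,0,0]}}

```text
t: 32.95
position: [0.5282, 0.1325, 0.2656]
ee_rot: [0.0, 1.0, -0.019, 0.0]
contact_force: [0.8, 0.4, 0.6]
opening: 0.559
finger_force: 0.0
```

>>> {"name": "step_arm", "arguments": {"travel": [[6,-45,0],[6,-45,0],[4,-45,25],[0,0,45],[0,0,40]], "spin": [0,0,0,0.09,0.09], "claw": 60}}

```text
t: 33.45
position: [0.5486, 0.2659, 0.1548]
ee_rot: [-0.001, 0.994, -0.109, 0.0]
contact_force: [0.2, -0.8, -0.6]
opening: 0.704
finger_force: 0.0
```

>>> {"name": "step_arm", "arguments": {"travel": [[0,0,0]], "spin": [0]}}

```text
t: 33.55
position: [0.5457, 0.2617, 0.1508]
ee_rot: [0.003, 0.994, -0.109, -0.004]
contact_force: [-0.7, -1.5, 0.5]
opening: 0.704
finger_force: 0.0
```

Run:
```python
from h import *
T=tool();a=arm.capture("wrist");cv2.imwrite("pics/w12.png",a[:,:,::-1])
for q in blobs("wrist",a,.026,300,T):print(q)
go(.549,.267,.021,np.radians(-12.6))
b=arm.capture("scene");print([ (q[0],q[3]) for q in blobs("scene",b,.075,60)])
```

```text
(array([495., 284.]), array([ 32., 139.]), np.float32(167.0), array([240., 241.]))
t 33.6 travel [  1.   -4.9 133.2] spin 0.004 yaw -12.4
[(array([-589., 3428.]), array([503.,   1.])), (array([-1756.,   467.]), array([136.,  18.])), (array([  37., 1548.]), array([433.,  60.])), (array([-1364.,  -136.]), array([65., 52.])), (array([375., 817.]), array([400., 123.])), (array([216., 445.]), array([311., 128.])), (array([714., 862.]), array([468., 155.])), (array([548., 232.]), array([328., 190.])), (array([483., -87.]), array([231., 218.])), (array([ 503., -160.]), array([213., 231.])), (array([ 479., -238.]), array([184., 237.]))]
```

>>> {"name": "step_arm", "arguments": {"travel": [[0,-8,45],[0,0,45],[0,0,30],[0,0,10],[0,0,2]], "spin": [0,0,0,0,0], "squeeze": 20}}

```text
t: 34.15
position: [0.5519, 0.2719, 0.0255]
ee_rot: [-0.0, 0.994, -0.109, 0.001]
contact_force: [-0.8, 1.2, 0.2]
opening: 0.702
finger_force: 0.0
```

>>> {"name": "step_arm", "arguments": {"travel": [[0,0,0],[0,0,0],[0,0,0],[0,0,0],[0,0,0]], "spin": [0,0,0,0,0], "claw": 15}}

```text
t: 34.65
position: [0.5523, 0.2723, 0.0266]
ee_rot: [-0.001, 0.994, -0.109, 0.002]
contact_force: [-0.3, -0.9, 8.0]
opening: 0.321
finger_force: 22.7
```

>>> {"name": "step_arm", "arguments": {"travel": [[0,0,-30],[0,0,-40],[0,0,-40],[0,0,-10],[0,0,0]], "spin": [0,0,0,0,0]}}

```text
t: 35.15
position: [0.5519, 0.2721, 0.1467]
ee_rot: [-0.001, 0.994, -0.109, 0.002]
contact_force: [0.4, 0.3, -3.2]
opening: 0.324
finger_force: 21.3
```

>>> {"name": "step_arm", "arguments": {"travel": [[0,0,0],[0,0,0],[0,0,0],[0,0,0]], "spin": [0,0,0,0], "claw": 27.75}}

```text
t: 35.55
position: [0.5502, 0.2713, 0.143]
ee_rot: [0.001, 0.994, -0.109, -0.001]
contact_force: [-0.2, 0.3, -2.6]
opening: 0.327
finger_force: 7.2
```

Run:
```python
from h import *
held()
```

```text
held rows 176 278 103 F 7.0 [ 0.5  0.2 -2.6]
```

>>> {"name": "step_arm", "arguments": {"travel": [[0,0,0],[0,0,0],[0,0,0],[0,0,0]], "spin": [0,0,0,0], "claw": 27.8}}

```text
t: 36.0
position: [0.5508, 0.2717, 0.1443]
ee_rot: [-0.0, 0.994, -0.109, 0.0]
contact_force: [-0.5, -0.1, -2.5]
opening: 0.325
finger_force: 5.6
```

Run:
```python
from h import *
held();headfit(tool()[2,3]+.005)
```

```text
held rows 138 275 138 F 5.6 [-0.   0.5 -3.6]
rows 138 275 top near edge, sole far edge (tool mm):
 [[  1.1 -12.1  -5. ]
 [  1.1  13.5  -5. ]
 [ 38.4 -14.9 125. ]
 [ 38.4  15.9 125. ]]
[0.5508 0.2716 0.1443]
```

>>> {"name": "step_arm", "arguments": {"travel": [[0,0,0],[0,0,-25],[0,0,-25],[-9,43,0],[-9,43,0]], "spin": [0,-0.09,-0.09,0,0], "claw": 15, "squeeze": 40}}

```text
t: 36.6
position: [0.5296, 0.1871, 0.1953]
ee_rot: [-0.001, 1.0, -0.018, 0.001]
contact_force: [0.2, -0.6, -2.8]
opening: 0.309
finger_force: 40.7
```

>>> {"name": "step_arm", "arguments": {"travel": [[-9,43,0],[-9,43,0],[-9,43,0],[-9,43,0],[-6,42,0]], "spin": [0,0,0,0,0]}}

```text
t: 37.1
position: [0.4784, -0.0276, 0.1945]
ee_rot: [0.0, 1.0, -0.019, 0.0]
contact_force: [0.8, -0.5, -1.6]
opening: 0.313
finger_force: 40.8
```

>>> {"name": "step_arm", "arguments": {"travel": [[0,0,15],[0,0,15],[0,0,0]], "spin": [0,0,0]}}

```text
t: 37.4
position: [0.478, -0.0264, 0.163]
ee_rot: [0.0, 1.0, -0.019, -0.002]
contact_force: [-0.6, -0.1, -3.5]
opening: 0.31
finger_force: 40.9
```

Run:
```python
from h import *
held();headfit(tool()[2,3]-.01)
go(.48,-.026,.15,np.radians(-2.2))
```

```text
held rows 140 275 136 F 40.9 [ 0.1 -0.1 -2.4]
rows 139 275 top near edge, sole far edge (tool mm):
 [[ -8.2 -13.3  10. ]
 [ -8.2  14.1  10. ]
 [ 35.3 -15.1 139.9]
 [ 35.3  15.9 139.9]]
[ 0.4788 -0.0258  0.1639]
t 37.5 travel [ 0.6  0.5 14.6] spin 0.001 yaw -2.1
```

>>> {"name": "step_arm", "arguments": {"travel": [[0,0,8],[0,0,4],[0,0,0]], "spin": [0,0,0]}}

```text
t: 37.8
position: [0.4791, -0.0257, 0.1518]
ee_rot: [-0.0, 1.0, -0.019, -0.0]
contact_force: [-0.1, -0.1, -3.1]
opening: 0.314
finger_force: 40.8
```

>>> {"name": "step_arm", "arguments": {"travel": [[0,0,3],[0,0,0]], "spin": [0,0]}}

```text
t: 38.0
position: [0.4793, -0.0258, 0.149]
ee_rot: [-0.0, 1.0, -0.019, -0.0]
contact_force: [0.2, -0.4, -3.0]
opening: 0.312
finger_force: 40.8
```

>>> {"name": "step_arm", "arguments": {"travel": [[0,0,3],[0,0,0]], "spin": [0,0]}}

```text
t: 38.2
position: [0.4792, -0.0259, 0.146]
ee_rot: [-0.0, 1.0, -0.019, -0.0]
contact_force: [0.0, -0.3, -3.4]
opening: 0.312
finger_force: 40.8
```

>>> {"name": "step_arm", "arguments": {"travel": [[0,0,3],[0,0,0]], "spin": [0,0]}}

```text
t: 38.4
position: [0.4815, -0.0257, 0.1452]
ee_rot: [0.0, 1.0, -0.019, 0.002]
contact_force: [-2.7, -0.1, 13.9]
opening: 0.313
finger_force: 42.7
```

>>> {"name": "step_arm", "arguments": {"travel": [[0,0,3],[0,0,0]], "spin": [0,0]}}

```text
t: 38.6
position: [0.4843, -0.0254, 0.1445]
ee_rot: [0.0, 1.0, -0.019, 0.005]
contact_force: [-2.7, -1.1, 29.8]
opening: 0.312
finger_force: 45.5
```

>>> {"name": "step_arm", "arguments": {"travel": [[0,0,-4],[4,0,-1],[4,0,0],[4,0,0],[0,0,0]], "spin": [0,0,0,0,0], "claw": 27.7, "squeeze": 20}}

```text
t: 39.1
position: [0.4919, -0.0263, 0.1449]
ee_rot: [-0.0, 1.0, -0.019, -0.0]
contact_force: [-0.5, -1.1, -2.2]
opening: 0.324
finger_force: 8.7
```

>>> {"name": "step_arm", "arguments": {"travel": [[0,0,0],[0,0,0],[0,0,0]], "spin": [0,0,0], "claw": 29.5}}

```text
t: 39.4
position: [0.4915, -0.0263, 0.1454]
ee_rot: [-0.0, 1.0, -0.019, 0.0]
contact_force: [-0.3, 0.2, 0.7]
opening: 0.345
finger_force: 0.0
```

Run:
```python
from h import *
held();headfit(.14)
```

```text
held rows 148 269 122 F 0.0 [0.7 0.3 0.3]
rows 147 272 top near edge, sole far edge (tool mm):
 [[ -3.8 -12.4   5.4]
 [ -3.8  14.5   5.4]
 [ 29.7 -14.2 135.4]
 [ 29.7  16.6 135.4]]
[ 0.4914 -0.0263  0.1454]
```

Released. I'll rise and look at the plate and camera.

>>> {"name": "step_arm", "arguments": {"travel": [[0,0,0],[0,0,0],[0,0,-30],[0,0,-49],[0,0,-49]], "spin": [0,0,0,0,0], "claw": 48}}

```text
t: 40.0
position: [0.4906, -0.0262, 0.2743]
ee_rot: [-0.0, 1.0, -0.019, -0.001]
contact_force: [1.2, -0.6, 0.5]
opening: 0.563
finger_force: 0.0
```

>>> {"name": "step_arm", "arguments": {"travel": [[20,22,-35],[22,30,-35],[22,30,-35],[0,30,0],[0,0,0]], "spin": [0,0,0,0,0]}}

```text
t: 40.5
position: [0.5503, -0.1449, 0.3771]
ee_rot: [0.001, 1.0, -0.023, 0.0]
contact_force: [-1.5, 0.1, -1.3]
opening: 0.559
finger_force: 0.0
```

Run:
```python
from h import *
T=tool();np.save("T13.npy",T);a=arm.capture("wrist");b=arm.capture("scene")
np.save("w13.npy",a);cv2.imwrite("pics/w13.png",np.hstack([a,cv2.resize(b[170:310,155:260],(288,384))])[:,:,::-1])
print(T[:3,3]);print([ (q[0],q[3]) for q in blobs("scene",b,.075,60)])
```

```text
[ 0.55033913 -0.14494862  0.37714779]
[(array([-1756.,   388.]), array([122.,  20.])), (array([  37., 1589.]), array([431.,  59.])), (array([-1363.,  -136.]), array([65., 52.])), (array([366., 773.]), array([402., 124.])), (array([217., 445.]), array([311., 128.])), (array([717., 861.]), array([469., 155.])), (array([497., -19.]), array([253., 211.])), (array([482., -87.]), array([231., 217.])), (array([ 503., -160.]), array([213., 231.])), (array([ 479., -239.]), array([184., 237.]))]
```

View pics/w13.png

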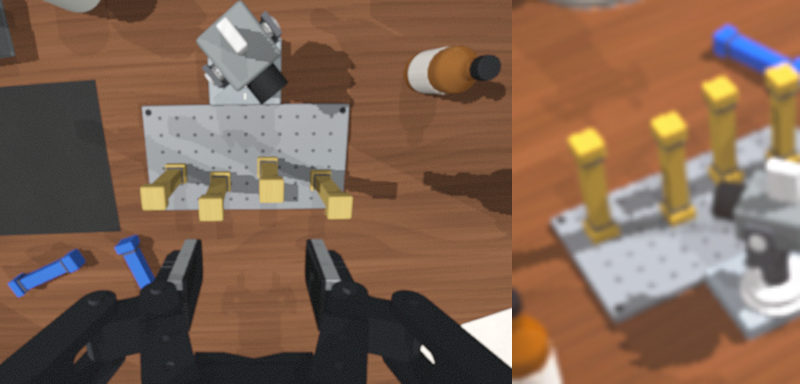

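All four columns stand on the plate, with heads at (154,196), (211,208), (271,189) and (339,207). The camera's tab is at (232,35) and its lens at (266,83), swivelled well off square. I'll zoom in for exact pixels.

Run:
```python
from h import *
a=np.load("w13.npy");cv2.imwrite("pics/z13.png",cv2.resize(a[0:115,185:300,::-1],(598,598),interpolation=cv2.INTER_CUBIC))
T=np.load("T13.npy");W=p2w("wrist",[(148,112),(345,108)],.01,T)[:,:2];d=W[0]-W[1];print(W,np.linalg.norm(d))
yaw=np.arctan2(-d[0],d[1]);c=W.mean(0)-.071*np.array([np.cos(yaw),np.sin(yaw)]);s=c+.14*np.array([np.cos(yaw),np.sin(yaw)]);print("yaw",np.degrees(yaw),"centre",c,"swivel",s)
m=np.array
for z in(.02,.128,.18):print(z,w2p("wrist",[*s,z],T))
```

```text
[[ 0.59830746  0.005042  ]
 [ 0.59088117 -0.28054387]] 0.28568240469086814
yaw -1.48956743389904 centre [ 0.5236183 -0.1359053] swivel [ 0.663571   -0.13954459]
0.02 [[244.90762655  58.44243694]]
0.128 [[242.58973879  50.02953164]]
0.18 [[240.90455109  43.9184188 ]]
```

View pics/z13.png

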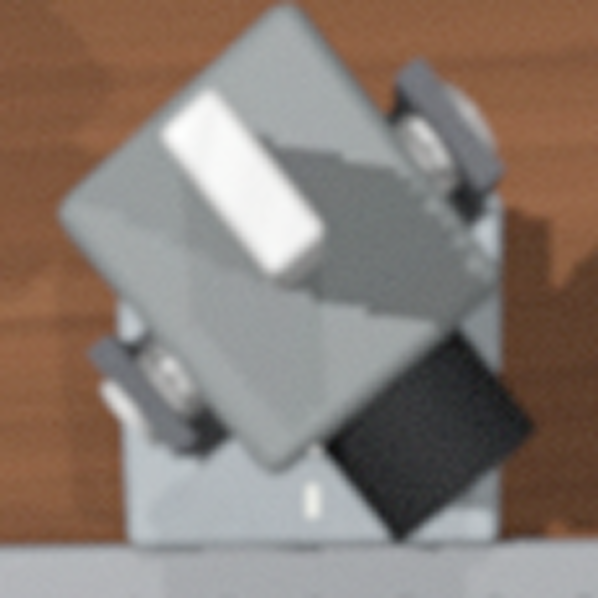

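Run:
```python
from h import *
T=np.load("T13.npy");o=lambda l:np.array(l)/5.2+[185-.4,-.4]
K=p2w("wrist",o([(145,400),(450,130)]),.128,T)[:,:2];d=K[1]-K[0];print("axis",K,np.linalg.norm(d),"swivel est from axis",np.degrees(np.arctan2(d[1],d[0]))+90, K.mean(0))
s=np.array([.6635,-.1395])
for z in(.175,.182,.188):
    Q=p2w("wrist",o([(160,130),(208,92),(325,225),(278,268)]),z,T)[:,:2];c=Q.mean(0);e=(Q[2]+Q[3]-Q[0]-Q[1])/2;w=(Q[1]+Q[2]-Q[0]-Q[3])/2
    print(z,"c",c,"off",(c-K.mean(0)),"len",np.linalg.norm(e),np.linalg.norm(w),"lensdir",np.degrees(np.arctan2(e[1],e[0])))
L=p2w("wrist",o([(330,440),(455,330),(535,430),(400,540)]),.14,T)[:,:2];print(L,L.mean(0))
```

```text
axis [[ 0.63844513 -0.10592222]
 [ 0.68705413 -0.17028829]] 0.0806587005041616 swivel est from axis 37.05996210204676 [ 0.66274963 -0.13810526]
0.175 c [ 0.67298279 -0.13120847] off [0.01023316 0.00689678] len 0.030019413642533768 0.010687742198729634 lensdir -140.36552099422138
0.182 c [ 0.67197229 -0.13157699] off [0.00922267 0.00652826] len 0.029378949081405058 0.010459719086810215 lensdir -140.3655209942213
0.188 c [ 0.67110616 -0.13189287] off [0.00835653 0.00621239] len 0.028829979457580607 0.010264270705165111 lensdir -140.36552099422133
[[ 0.62860554 -0.14373047]
 [ 0.64841877 -0.16939586]
 [ 0.62874052 -0.18481731]
 [ 0.6084189  -0.15697875]] [ 0.62854593 -0.1637306 ]
```

The zoom shows the tab's top centred at (243,179) and running towards the lens at (430,435). That gives a swivel of about +39.5° and a tilt near 0–1°. Next I'll go above the tab with the tool yaw matched to it.

>>> {"name": "step_arm", "arguments": {"travel": [[40,-6,0],[40,-6,0],[41,-6,0],[0,0,0],[0,0,0]], "spin": [0,0,0,-0.14,-0.14], "claw": 40}}

```text
t: 41.1
position: [0.6724, -0.123, 0.3753]
ee_rot: [-0.001, 0.992, 0.125, -0.001]
contact_force: [-0.5, -0.6, -0.1]
opening: 0.469
finger_force: 0.0
```

>>> {"name": "step_arm", "arguments": {"travel": [[0,0,30],[0,0,40],[0,0,30],[0,0,0],[0,0,0]], "spin": [-0.14,-0.14,-0.15,0,0]}}

```text
t: 41.6
position: [0.6717, -0.1248, 0.2771]
ee_rot: [-0.001, 0.945, 0.328, -0.0]
contact_force: [0.6, -0.1, 0.3]
opening: 0.467
finger_force: 0.0
```

Run:
```python
from h import *
T=tool();a=arm.capture("wrist");cv2.imwrite("pics/w14.png",a[:,:,::-1])
h=cv2.cvtColor(a,cv2.COLOR_RGB2HSV);m=cv2.inRange(h,(0,0,205),(180,40,255));k,l,st,ce=cv2.connectedComponentsWithStats(m)
for i in range(1,k):
    if st[i,4]>80:
        c=cv2.findContours((l==i).astype(np.uint8),0,1)[0][0][:,0];W=p2w("wrist",c,.188,T);L=(W-T[:3,3])@T[:3,:3]*1000
        print(st[i],ce[i].round(),cv2.minAreaRect(L[:,:2].astype(np.float32)))
go(.672,-.132,.178,np.radians(38.5));print(T[:3,3])
```

```text
[235 138  49  14 376] [259. 145.] ((39.62784194946289, 3.5676097869873047), (8.063623428344727, 31.227540969848633), 1.997576117515564)
[254 188  16  41 609] [261. 208.] ((-4.704669952392578, 5.373348712921143), (10.300019264221191, 29.253150939941406), 89.9451675415039)
t 41.65 travel [ -5.    5.2 100.6] spin -0.002 yaw 38.4
[ 0.67169499 -0.12478345  0.27714134]
```

The tab is 29 × 10 mm, aligned with the tool to 0.1° and offset (−5, 5) mm. I'll descend and grip.

>>> {"name": "step_arm", "arguments": {"travel": [[-5,5,40],[0,0,35],[0,0,20],[0,0,4],[0,0,0]], "spin": [0,0,0,0,0], "squeeze": 40}}

```text
t: 42.15
position: [0.672, -0.1327, 0.1795]
ee_rot: [0.0, 0.944, 0.329, 0.001]
contact_force: [0.6, -0.7, 0.3]
opening: 0.466
finger_force: 0.0
```

>>> {"name": "step_arm", "arguments": {"travel": [[0,0,0],[0,0,0],[0,0,0],[0,0,0],[0,0,0]], "spin": [0,0,0,0,0], "claw": 2}}

```text
t: 42.65
position: [0.6716, -0.1317, 0.1803]
ee_rot: [-0.0, 0.944, 0.33, 0.001]
contact_force: [-2.2, 2.2, 5.6]
opening: 0.135
finger_force: 39.5
```

>>> {"name": "step_arm", "arguments": {"travel": [[0,0.8,0],[0,0.8,0],[0,0.8,0],[0,0.8,0],[0,0.8,0]], "spin": [0.07,0.07,0.07,0.07,0.07]}}

```text
t: 43.15
position: [0.6734, -0.135, 0.1803]
ee_rot: [-0.0, 0.987, 0.159, 0.001]
contact_force: [-4.0, 2.2, 7.6]
opening: 0.135
finger_force: 39.3
```

>>> {"name": "step_arm", "arguments": {"travel": [[0,0.8,0],[0,0.8,0],[0,0.8,0],[0,0.8,0],[0,0.8,0]], "spin": [0.07,0.07,0.07,0.07,0.07]}}

```text
t: 43.65
position: [0.674, -0.1388, 0.1802]
ee_rot: [-0.0, 1.0, -0.015, 0.001]
contact_force: [-4.4, 2.5, 6.6]
opening: 0.135
finger_force: 39.4
```

Run:
```python
from h import *
go(.674,-.139,.178,np.radians(-1.8));print(arm.observe()["torque"],arm.observe()["contact_force"],tool()[:3,3])
```

```text
t 43.65 travel [0.1 0.2 2.2] spin 0.001 yaw -1.7
[0.54930172 1.07530181 0.11146249] [-4.35438441  2.50780522  6.55954913] [ 0.67395339 -0.13878581  0.18024992]
```

>>> {"name": "step_arm", "arguments": {"travel": [[-2.8,0,-0.5],[-2.7,0,-0.3],[-2.8,0,-0.2],[-2.8,0,-0.1],[-2.8,0,0.1]], "spin": [0,0,0,0,0], "squeeze": 30}}

```text
t: 44.15
position: [0.6645, -0.1384, 0.1814]
ee_rot: [-0.001, 1.0, -0.013, 0.006]
contact_force: [10.5, 2.8, -2.0]
opening: 0.131
finger_force: 37.7
```

>>> {"name": "step_arm", "arguments": {"travel": [[-2.8,0,0.2],[-2.8,0,0.4],[-2.7,0,0.5],[-2.7,0,0.7],[-2.7,0,0.7]], "spin": [0,0,0,0,0]}}

```text
t: 44.65
position: [0.6521, -0.1381, 0.1805]
ee_rot: [-0.001, 1.0, -0.013, 0.007]
contact_force: [9.8, 2.3, 3.5]
opening: 0.13
finger_force: 38.4
```

>>> {"name": "step_arm", "arguments": {"travel": [[0,0,0],[0,0,0],[0,0,0]], "spin": [0,0,0]}}

```text
t: 44.95
position: [0.6517, -0.138, 0.1804]
ee_rot: [-0.001, 1.0, -0.013, 0.007]
contact_force: [9.2, 2.1, 4.7]
opening: 0.131
finger_force: 38.3
```

Run:
```python
from h import *
go(.646,-.139,.179,np.radians(-1.8));print(arm.observe()["torque"],arm.observe()["contact_force"],tool()[:3,3])
```

```text
t 44.95 travel [-5.7  1.1  1.3] spin 0.005 yaw -1.5
[ 0.49911622 -2.38561004 -0.04419619] [9.22933624 2.10734571 4.73703244] [ 0.65169272 -0.13803996  0.18038445]
```

>>> {"name": "step_arm", "arguments": {"travel": [[-2.5,0.3,0.3],[-2.5,0.3,0.3],[0,0,0],[0,0,0]], "spin": [0,0,0,0]}}

```text
t: 45.35
position: [0.6464, -0.138, 0.1792]
ee_rot: [-0.001, 1.0, -0.013, 0.006]
contact_force: [7.9, 4.3, 2.7]
opening: 0.13
finger_force: 37.8
```

>>> {"name": "step_arm", "arguments": {"travel": [[0,0,0],[0,0,0],[0,0,0],[0,0,0]], "spin": [0,0,0,0], "claw": 40}}

```text
t: 45.75
position: [0.6407, -0.1405, 0.1755]
ee_rot: [0.0, 1.0, -0.014, -0.0]
contact_force: [0.1, -0.1, 0.8]
opening: 0.47
finger_force: 0.0
```

>>> {"name": "step_arm", "arguments": {"travel": [[0,0,-30],[0,0,-40],[0,0,-30],[-30,0,-30],[-30,0,-20]], "spin": [0,0,0,0,0]}}

```text
t: 46.25
position: [0.5811, -0.1382, 0.3276]
ee_rot: [-0.0, 1.0, -0.014, 0.001]
contact_force: [1.2, -1.3, -0.2]
opening: 0.467
finger_force: 0.0
```

>>> {"name": "step_arm", "arguments": {"travel": [[-20,0,-20],[0,0,0],[0,0,0]], "spin": [0,0,0]}}

```text
t: 46.55
position: [0.5611, -0.1382, 0.3459]
ee_rot: [0.0, 1.0, -0.014, 0.0]
contact_force: [-0.9, -0.5, -0.8]
opening: 0.468
finger_force: 0.0
```

```bash
cat > tabm.py <<'E'
from h import *
T=tool();np.save("T15.npy",T);a=arm.capture("wrist");np.save("w15.npy",a);cv2.imwrite("pics/w15.png",a[:,:,::-1])
h=cv2.cvtColor(a,cv2.COLOR_RGB2HSV);m=cv2.inRange(h,(0,0,200),(180,40,255));k,l,st,ce=cv2.connectedComponentsWithStats(m)
for i in range(1,k):
    if st[i,4]>60:print(st[i],ce[i].round(1))
s=np.array([.6630,-.139]);y=np.radians(-1.8);ex=np.array([np.cos(y),np.sin(y)]);ey=np.array([-np.sin(y),np.cos(y)])
for t in(20,25,30,35):
    t=np.radians(t);P=[]
    for X,Z in((-3,60),(27,60),(-3,25),(-55,19),(-55,-19)):
        for Y in((-6,6) if Z>19 else (0,)):
            p=s+(ex*(X*np.cos(t)-Z*np.sin(t))+ey*Y)/1000;P.append([*p,.128+(Z*np.cos(t)+X*np.sin(t))/1000])
    print(round(np.degrees(t)),w2p("wrist",P,T).round(1).tolist())
print(T[:3,3])
E
python3 tabm.py
```

```text
[243  40  14  49 569] [248.8  65.8]
[426  62  31  26 392] [439.  74.]
[476 331  36  40 750] [499.  347.9]
20 [[257.5, 83.0], [243.0, 82.9], [257.9, 45.2], [242.5, 45.2], [257.2, 69.8], [244.0, 69.7], [250.7, 119.3], [251.0, 104.4]]
25 [[257.5, 88.9], [243.1, 88.9], [257.9, 53.0], [242.5, 52.9], [257.1, 72.0], [244.1, 72.0], [250.8, 118.5], [251.0, 101.1]]
30 [[257.4, 94.4], [243.2, 94.4], [257.8, 60.7], [242.5, 60.7], [257.1, 74.1], [244.1, 74.1], [250.8, 117.4], [251.0, 97.7]]
35 [[257.3, 99.4], [243.4, 99.4], [257.8, 68.4], [242.6, 68.3], [257.1, 76.1], [244.1, 76.1], [250.8, 115.8], [251.0, 94.0]]
[ 0.56109105 -0.1381642   0.34594429]
```

Run:
```python
from h import *
a=np.load("w15.npy");cv2.imwrite("pics/z15.png",cv2.resize(a[20:140,190:310,::-1],(600,600),interpolation=cv2.INTER_CUBIC))
T=np.load("T15.npy");W=[]
print(p2w("wrist",[(250,130)],.01,T))
```

```text
[[ 0.57961879 -0.13458901  0.01      ]]
```

View pics/z15.png

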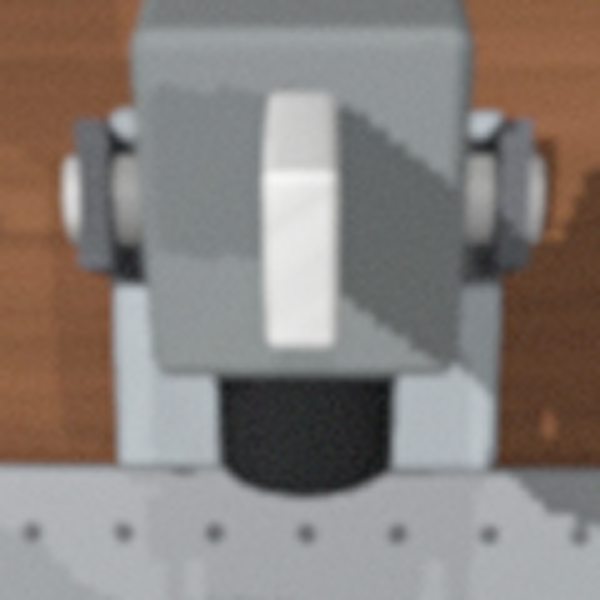

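The zoom shows the head square to the plate, with the tab centred between its knobs. Tab edges are at zoom rows 92, 172 and 347, and the lens points at the plate. I'll fit the tilt from these rows.

```bash
cat > fit.py <<'E'
from h import *
from scipy.optimize import least_squares
T=np.load("T15.npy");y=np.radians(-1.8);ex=np.array([np.cos(y),np.sin(y)])
F=[(-3,60,347),(27,60,172),(27,20,92),(-33,20,372),(33,20,28),(0,0,193)]
def pr(p,F=F):
    t=p[0];s=np.array([.663,-.139])+ex*p[1]/1000;P=[]
    for X,Z,_ in F:
        q=s+ex*(X*np.cos(t)-Z*np.sin(t))/1000;P.append([*q,.128+(Z*np.cos(t)+X*np.sin(t)+p[2])/1000])
    return w2p("wrist",P,T)[:,1]
v=np.array([f[2]/5-.4+20 for f in F])
r=least_squares(lambda p:np.r_[pr(p)-v,p[1]/3,p[2]/2],[.5,0,0]);print(np.degrees(r.x[0]),r.x[1:],(pr(r.x)-v).round(1))
o=lambda u,w:(u/5+190-.4,w/5+20-.4)
K=p2w("wrist",[o(77,195),o(530,195)],.128,T)
B=p2w("wrist",[o(32,533),o(580,535)],.01,T)
for n,Q in(("knobs",K),("holes",B)):d=Q[0]-Q[1];print(n,np.degrees(np.arctan2(-d[0],d[1])),np.linalg.norm(d))
E
python3 fit.py
```

```text
27.805966772497097 [ 2.57693121 -0.83418407] [-0.2 -0.1 -2.8  2.8  2.9 -2.3]
knobs -1.6376176241408789 0.08779860882300392
holes -1.8415401599961092 0.1503353485945007
```

```bash
cat >> fit.py <<'E'
print('---')
for G in ([(-3,60,347),(27,60,172),(27,20,92)],[(-3,60,347),(27,60,172),(27,20,92),(-55,19,495)],[(-3,60,347),(27,60,172),(-55,19,495)],[(-3,60,347),(27,60,172),(0,0,195)]):
    v=np.array([f[2]/5-.4+20 for f in G])
    r=least_squares(lambda p:np.r_[pr(p,G)-v,p[1]/3,p[2]/2],[.5,0,0]);print(np.degrees(r.x[0]).round(1),r.x[1:].round(1),(pr(r.x,G)-v).round(1))
# swivel location from plate holes: front edge of plate row 466
print(p2w("wrist",[o(300,466)],.01,T))
E
python3 fit.py
```

```text
27.805966772497097 [ 2.57693121 -0.83418407] [-0.2 -0.1 -2.8  2.8  2.9 -2.3]
knobs -1.6376176241408789 0.08779860882300392
holes -1.8415401599961092 0.1503353485945007
---
24.5 [-1.1 -0.4] [ 0.6 -0.3 -0.4]
25.1 [-0.5 -0.7] [ 0.6 -0.1 -0.7  0.3]
25.4 [-0.1 -0.1] [ 0.4 -0.3 -0.1]
25.6 [ 0.1 -0.2] [ 0.4 -0.3 -0.1]
[[ 0.60282239 -0.13476899  0.01      ]]
```

The swivel is square to within 0.2°, but the tilt is only about 25.3°. I'll regrip the tab with more force and tip it about 4.5° further.

>>> {"name": "step_arm", "arguments": {"travel": [[45,0,20],[45,0,20],[0,0,45],[0,0,45],[0,0,30]], "spin": [0,0,0,0,0], "squeeze": 60}}

```text
t: 47.1
position: [0.6497, -0.1397, 0.1798]
ee_rot: [-0.001, 1.0, -0.014, -0.003]
contact_force: [0.5, -0.9, -1.7]
opening: 0.47
finger_force: 0.0
```

>>> {"name": "step_arm", "arguments": {"travel": [[0,0,7],[0,0,0],[0,0,0]], "spin": [0,0,0]}}

```text
t: 47.4
position: [0.6524, -0.1402, 0.1801]
ee_rot: [-0.0, 1.0, -0.014, 0.001]
contact_force: [0.7, 0.1, 0.1]
opening: 0.465
finger_force: 0.0
```

>>> {"name": "step_arm", "arguments": {"travel": [[0,0,0],[0,0,0],[0,0,0],[0,0,0],[0,0,0]], "spin": [0,0,0,0,0], "claw": 2}}

```text
t: 47.9
position: [0.6523, -0.1382, 0.1809]
ee_rot: [-0.001, 1.0, -0.013, 0.002]
contact_force: [-0.8, 5.2, 6.2]
opening: 0.128
finger_force: 59.8
```

>>> {"name": "step_arm", "arguments": {"travel": [[-2,0,0.4],[-2,0,0.4],[-2,0,0.4],[-2,0,0],[-2,0,0]], "spin": [0,0,0,0,0]}}

```text
t: 48.4
position: [0.6472, -0.138, 0.1802]
ee_rot: [-0.001, 1.0, -0.013, 0.007]
contact_force: [16.3, 4.5, -8.5]
opening: 0.129
finger_force: 58.4
```

>>> {"name": "step_arm", "arguments": {"travel": [[0,0,0],[0,0,0]], "spin": [0,0]}}

```text
t: 48.6
position: [0.6471, -0.138, 0.1801]
ee_rot: [-0.001, 1.0, -0.013, 0.007]
contact_force: [14.8, 4.2, -6.2]
opening: 0.133
finger_force: 58.6
```

>>> {"name": "step_arm", "arguments": {"travel": [[-1.5,0,0.3],[0,0,0]], "spin": [0,0]}}

```text
t: 48.8
position: [0.6459, -0.138, 0.1799]
ee_rot: [-0.001, 1.0, -0.013, 0.008]
contact_force: [15.6, 3.8, -6.5]
opening: 0.129
finger_force: 58.6
```

>>> {"name": "step_arm", "arguments": {"travel": [[0,0,0],[0,0,0],[0,0,0],[0,0,0]], "spin": [0,0,0,0], "claw": 40}}

```text
t: 49.2
position: [0.6392, -0.1406, 0.1772]
ee_rot: [0.0, 1.0, -0.014, -0.0]
contact_force: [0.1, 1.2, -0.0]
opening: 0.47
finger_force: 0.0
```

>>> {"name": "step_arm", "arguments": {"travel": [[0,0,-30],[0,0,-40],[0,0,-30],[-30,0,-30],[-30,0,-20]], "spin": [0,0,0,0,0]}}

```text
t: 49.7
position: [0.5796, -0.1382, 0.3292]
ee_rot: [0.0, 1.0, -0.014, 0.001]
contact_force: [-0.1, -0.6, 0.9]
opening: 0.469
finger_force: 0.0
```

>>> {"name": "step_arm", "arguments": {"travel": [[-20,0,-20],[0,0,0],[0,0,0]], "spin": [0,0,0]}}

```text
t: 50.0
position: [0.5596, -0.1382, 0.3475]
ee_rot: [0.001, 1.0, -0.014, 0.001]
contact_force: [-0.6, 0.4, -0.0]
opening: 0.47
finger_force: 0.0
```

```bash
cat > fit2.py <<'E'
exec(open("tabm.py").read().split("s=np.array")[0])
g=a.mean(2)[:,246:253].mean(1);print([int(x) for x in g[28:130]])
E
python3 - <<'E'
import numpy as np
a=np.load("w15.npy");print([int(x) for x in a.mean(2)[28:130,246:253].mean(1)])
E
python3 fit2.py; python3 -c "
from h import *
print(tool().round(4))
print([ (q[0],q[3]) for q in blobs('scene',arm.capture('scene'),.075,60)][-4:])"
```

```text
[157, 153, 149, 148, 148, 148, 148, 148, 146, 151, 171, 192, 199, 200, 200, 200, 201, 201, 201, 202, 202, 202, 202, 202, 202, 210, 229, 240, 238, 232, 228, 227, 226, 225, 225, 226, 227, 228, 229, 229, 229, 229, 228, 228, 227, 226, 225, 225, 224, 224, 224, 224, 225, 226, 226, 227, 227, 227, 227, 224, 209, 176, 146, 137, 137, 130, 109, 76, 48, 41, 42, 43, 43, 43, 42, 44, 43, 42, 42, 43, 43, 43, 42, 43, 43, 43, 41, 42, 40, 42, 68, 120, 158, 168, 168, 166, 161, 149, 141, 143, 154, 163]
[243  41  14  52 630] [249.   67.1]
[425  61  31  23 387] [438.2  72.7]
[475 330  37  41 806] [498.6 347.1]
[159, 164, 160, 152, 147, 143, 143, 143, 144, 143, 143, 152, 179, 201, 208, 208, 208, 208, 209, 209, 209, 210, 210, 210, 210, 210, 211, 211, 211, 211, 210, 215, 232, 246, 242, 231, 224, 222, 221, 220, 219, 221, 222, 223, 223, 223, 223, 223, 222, 222, 221, 219, 219, 219, 218, 219, 219, 220, 220, 221, 221, 221, 221, 218, 203, 163, 98, 46, 36, 40, 42, 42, 42, 40, 43, 41, 40, 40, 40, 41, 41, 41, 41, 42, 41, 39, 39, 61, 114, 156, 168, 167, 167, 167, 164, 158, 145, 139, 146, 157, 165, 166]
[[ 9.996e-01 -2.850e-02 -3.000e-04  5.597e-01]
 [-2.850e-02 -9.996e-01 -2.000e-04 -1.381e-01]
 [-3.000e-04  2.000e-04 -1.000e+00  3.467e-01]
 [ 0.000e+00  0.000e+00  0.000e+00  1.000e+00]]
[(array([502., -22.]), array([253., 211.])), (array([485., -87.]), array([231., 217.])), (array([ 503., -160.]), array([213., 231.])), (array([ 479., -239.]), array([184., 237.]))]
```

Run:
```python
src=open("fit.py").read().split("v=np.array")[0];exec(src)
v0=[(-3,60),(27,60),(27,20),(-55,19)]
for rows in ([92.9,60.0,40,115.9],):
  for idx in([0,1,2],[0,1,2,3],[0,1,3]):
    G=[(*v0[i],0) for i in idx];v=np.array([rows[i] for i in idx])
    r=least_squares(lambda p:np.r_[pr(p,G)-v,p[1]/3,p[2]/2],[.5,0,0]);print(np.degrees(r.x[0]).round(1),r.x[1:].round(1),(pr(r.x,G)-v).round(1))
# swivel: tab sides at front/back of top face, plate-edge
a=np.load("w15.npy").astype(float).mean(2)
for row in(46,55,66,75,85):
    g=a[row-1:row+2,235:265].mean(0);e=np.nonzero(g>185)[0];print(row,235+e.min(),235+e.max())
```

```text
29.2 [-1.6 -0.5] [ 0.7 -0.2 -0.5]
30.2 [-0.6 -0.8] [ 0.6  0.1 -1.   0.4]
30.4 [-0.2 -0.1] [ 0.3 -0.2 -0.1]
46 243 255
55 243 255
66 243 256
75 243 255
85 243 256
```

The tilt is now about 30°, the swivel is square to within about 0.3°, and all four columns still stand at the same pixels with the robot clear. I'm handing in.

```bash
python3 -c "
from station import arm
print(arm.sign_off())"
```

```text
the job is handed in; nothing more can be done
None
```

I handed the job in at about 50 s: all four columns stand upright on the plate, clear of its edges, and the camera looks square across it (within about 0.3°) with its lens about 30° down (fitted from the image, give or take 1°).

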